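Put the luthier's tools back into their cutout tray

TASK

Put the fretting hammer and the clamp away in the wooden tool tray: swing the tray's retaining bar aside so that it lies lengthwise along the middle of the tray, lay each tool in the cutout of its own shape and press it fully home, then swing the bar all the way back across both tools. Leave everything else on the bench where it is.

Things in the scene. Friction and masses are not known exactly. Their poses are not given: they have to be found in the camera images.
- hammer_mid (a point): fretting hammer lying flat, 22 mm thick, 0.2 kg, wooden handle, steel head. Point on the handle's axis, half-way up, a place to grip. x towards the head, z up. Handle 22 mm wide, x -95 to 26 mm. Head across the end, x 26 to 54: broad part y -30 to 16 mm, then a narrower peen (x 30 to 50) on to y = 46 mm. Centre of mass at about x = 16
- hammer_home (a point): where hammer_mid must be when the hammer is fully home in its cutout, with the same axis directions (hammer's x along this x); it moves with the tray. The tray's upper face (deck) is 9.5 mm above this point, the cutout's floor 11 mm below
- clamp_mid (a point): F-shaped clamp lying flat, 22 mm thick, 0.22 kg: steel bar, two wooden jaws that stay put. Point on the bar's axis, half-way up, midway between the jaws, a place to grip. z up. Bar 12 mm wide, x -85 to 50 mm; jaws x 26 to 50 and -50 to -26 mm, both from y = -12 to 62 mm; 52 mm free between them
- clamp_home (a point): where clamp_mid must be when the clamp is fully home in its cutout, with the same axis directions; it moves with the tray. The deck is 9.5 mm above this point, the cutout's floor 11 mm below
- hammer_press (a point): on the tray, at deck height, over the place to press the hammer: on the handle's axis, 12 mm towards the head from hammer_home. Two sprung steel nubs in the cutout's walls beside it stop a hammer merely laid in, 8 to 13 mm proud of the deck (it may lean). Pressed down here with 5 to 10 N it goes to the floor, stands 1.5 mm proud of the deck and stays
- clamp_press (a point): on the tray, at deck height, over the place to press the clamp: on its steel bar, 6 mm towards -x from clamp_home. Two sprung steel nubs in the walls beside it stop a clamp merely laid in, 8 to 13 mm proud of the deck (it leans, jaw tips down). Pressed down here with 5 to 10 N it goes to the floor, stands 1.5 mm proud of the deck and stays
- tray: plywood tool tray fixed to the bench, at a new place and angle each time; origin on the bench. x -92 to 92, y -112 to 130 mm; flat deck 26 mm above the bench. Two cutouts 20.5 mm deep, 2 mm of play all round, rims rounded 3 mm: hammer's on the +y side (home at x 20, y 70 mm), clamp's on the -y side (home at x 20, y -86 mm), the tools' x and y along the tray's
- bar_pivot (a point): upright pivot of the retaining bar, fixed in the tray at x -10, y 4 mm, on the deck; axes are the tray's
- bar (a joint): angle of the wooden retaining bar about the pivot, rad: 0 = across both cutouts (along the tray's y), 1.57 = lengthwise along the tray's middle, stops at both; grows counterclockwise from above; stays where left. 164 x 24 x 12 mm, pivoted at its middle, underside 5 mm above the deck: it passes over tools fully home, strikes others. Turns with about 0.7 N at a knob
- bar_knob (a point): one of the two upright round knobs on the bar (16 mm thick, 22 mm tall, foot 17 mm and top 39 mm above the deck), half-way up, 72 mm from the pivot: on the -y side at bar angle 0, on the +x side of the pivot at 1.57. Its twin is on the opposite end
- glue: bystander: white glue bottle, 135 mm tall, origin under it
- sander: bystander: cork-soled sanding block, 60 x 115 x 26 mm
- spool: bystander: standing spool clamp, 103 mm tall
- jar: bystander: glass jar, 72 mm across, 75 mm tall
- bridge: bystander: dark wooden bridge blank, 30 x 100 x 14 mm
- blank: bystander: wooden neck blank, 225 x 70 x 20 mm
- mug: bystander: white mug, 80 mm across, 90 mm tall
Mind the look-alikes: they are no part of the job. What is shaped like the part that bears clamp_mid but green or turquoise is not meant.

How it is judged:
By the outcome, as a careful person would: the job done as asked, in the order asked, and still so for the second after the job is handed in, with the robot touching nothing.
It also fails if it takes over 72 s, if anything falls off the work surface, if the arm or the gripper's body presses on something with over 40 N, if the wrist force passes 120 N, or if a joint passes its speed limit or range.

ROBOT

A 7-joint arm with a two-finger parallel gripper is mounted at the origin on the work surface. World frame = base frame: x ahead of the robot, y to its left, z up, the work surface at z = 0. Lengths are in m, angles in degrees, forces in N, time in s.
With the tool pointing down it reaches from about 0.4 to 0.85 m from the base axis. Payload 10.4 kg.
Tool frame: the origin (TCP) lies at the very end of the fingers, on their centre line; the grasp point (between the pads) lies robot.tcp_to_grasp behind it (robot.tcp_to_grasp is the distance from the TCP to the grasp point, in m); x points along the fingers, y is the direction in which the jaws open and shut, and the axes are right-handed (so a half turn about x gives the same grasp; the last joint's range is limited). The gripper opens to 85 mm and grips with 20 to 120 N. Pads are 22 mm wide; open, the fingers measure 114 mm over their backs; the gripper's body (76 mm by 85 mm) begins 54 mm behind the grasp point. The pads swing forward as they close: fully open they stand 13 mm farther back than shut.
Start: joints at [-73.602, 19.034, -3.707, 83.658, 1.238, 77.344, -5.071], TCP at [0.19, 0.595, 0.194] pointing down, gripper open.
Joint ranges: [-148.97, 148.97], [-28.65, 121.19], [-84.17, 76.75], [9.2, 138.47], [-72.65, 252.65], [3.7, 117.97], [-149.18, 149.18]. Speed limits (degrees/s): [127.2, 127.2, 159.86, 159.86, 180, 180, 180].

INTERFACE

Orientations are given as a 3x3 rotation matrix whose columns are the frame's x, y, z axes.
In Python, from cell import robot gives the robot as it stands. The module is installed in compiled form; this text tells all that it offers.
- The arm moves only by the shell command python3 -m handwheel 'ROWS' [FORCE]. ROWS is JSON, a list of rows, each a list of 5 numbers: the shift along the tool's x, y, z in cm, then the turn about the tool's x in degrees, then the finger opening in cm, from 0 to 8.54. A call has 1 to 12 rows; each row is the pose to reach, as a shift and turn from the pose commanded when the call began, along the tool's axes at that moment; what a row does not reach only later rows make up. A row lasts 1/10 s, in which the tool goes at most 50 mm and 8.59 degrees, less where a joint would pass 70% of its speed; a pose out of reach is approached as far as the arm can. A call with a gripper value outside its range is refused whole. The fingers move at their own pace and stop on an object; FORCE is the grip in N (left out, the last holds). Time passes only in rows, so rows that repeat a pose let the fingers close. It gives the time, the measured TCP pose, the force and the opening at its end, in the units of the state.
- robot.state(): the state, without advancing time (a new reading comes with each control period).
- robot.get_image(name): name is "scene" or "top" or "wrist"; returns a dict with "pixels" (420x560x3 uint8, blue, green, red), "camera_matrix" (3x3 intrinsics, pixels), "cam_to_world" (4x4, takes a point from camera to world coordinates). Camera axes: x right, y up, looking along -z (the intrinsics and any distortion apply to the point x, -y, -z); pixel columns grow to the right and rows downward; lengths in m; the calibration is good to about 2 mm. A picture is of the moment at which its call begins. There is no depth.
- robot.finish_job(): hands the job in, once; it reports no verdict.
The state is a dict: "time": time; "joint_pos": joint angles; "joint_velocities": joint speeds; "tau": joint torques, N m; "tool_pos": TCP position; "ee_rot": TCP orientation; "ft_force": force on the tool from outside, world axes, zero at the start; "wrist_torque": the same for the moment, N m; "width": opening from 0.0 (shut) to 1.0 (fully open).
Only numpy, scipy, OpenCV 4.12 (cv2) and the standard library are available. Lean on these libraries where they do the work, as an engineer would, in place of code of your own. Each camera call takes 0.05 s, during which the arm holds its last target.

## Working session

There is one attempt and no reset: what is moved stays moved. The work goes in short steps, Python scripts to look and compute and a shell command to move; the robot and the scene stay as the last step left them, time stands still between calls to the robot, and variables do not carry over. Pictures are saved under pics/ and viewed, and the job is handed in when it is done.

```bash
mkdir -p pics
python3 - <<'E'
from cell import robot
import cv2,numpy as np
s=robot.state()
for k in s: print(k,np.round(s[k],3).tolist())
print(robot.tcp_to_grasp)
for n in("top","scene"):
    im=robot.get_image(n); cv2.imwrite(f"pics/{n}0.png",im["pixels"]); np.savez(f"pics/{n}0.npz",**im)
    print(n,np.round(im["camera_matrix"],1).tolist(),np.round(im["cam_to_world"],3).tolist(),[k for k in im])
E
```

```text
time 0.0
joint_pos [-73.603, 19.072, -3.707, 83.709, 1.238, 77.344, -5.07]
joint_velocities [-0.035, -0.054, 0.046, 0.044, 0.038, -0.019, 0.057]
tau [-0.0, -62.545, 0.049, -39.16, 0.016, 0.01, -0.0]
tool_pos [0.19, 0.595, 0.193]
ee_rot [[-0.0, 0.304, 0.953], [-0.001, 0.953, -0.304], [-1.0, -0.001, 0.0]]
ft_force [0.492, -0.593, -0.318]
wrist_torque [0.026, 0.013, -0.002]
width 1.0
0.0187
top [[491.6, 0.0, 273.4], [0.0, 491.6, 210.2], [0.0, 0.0, 1.0]] [[0.022, 0.982, -0.185, 0.277], [-1.0, 0.019, -0.023, -0.034], [-0.019, 0.186, 0.982, 1.437], [0.0, 0.0, 0.0, 1.0]] ['pixels', 'camera_matrix', 'cam_to_world']
scene [[465.7, 0.0, 279.2], [0.0, 465.7, 205.1], [0.0, 0.0, 1.0]] [[0.575, -0.541, 0.613, 1.386], [0.818, 0.366, -0.444, -0.605], [0.016, 0.757, 0.653, 0.947], [0.0, 0.0, 0.0, 1.0]] ['pixels', 'camera_matrix', 'cam_to_world']
```

View pics/top0.png

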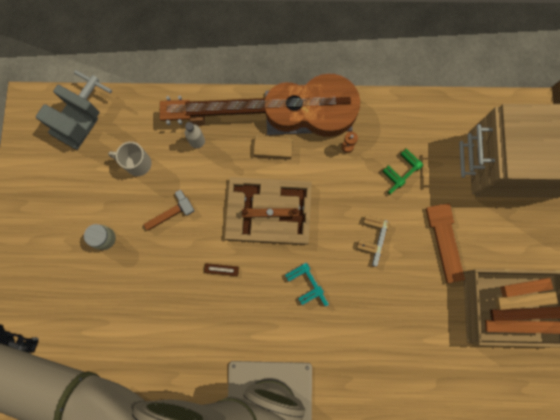

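View pics/scene0.png

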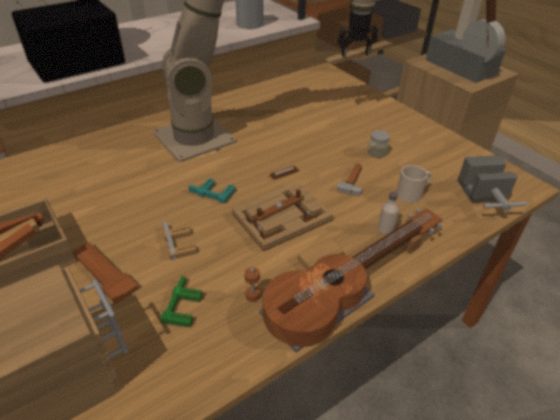

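Candidates:
- **Clamp:** grey/wood one at top px (375,243). Turquoise (307,283) and green (403,170) are look-alikes, so I choose the grey one.
- **Hammer:** only (170,212).
- **Tray:** (268,212).

Next, close crops.

Run:
```python
import cv2,numpy as np
i=cv2.imread("pics/top0.png")
a=[cv2.resize(i[y:y+s,x:x+s],(395,395),interpolation=cv2.INTER_CUBIC) for x,y,s in((135,180,65),(343,210,65),(218,165,100))]
cv2.imwrite("pics/c0.png",np.hstack(a[:2])); cv2.imwrite("pics/c1.png",cv2.resize(a[2],(600,600),interpolation=cv2.INTER_CUBIC))
```

```text
(no output)
```

View pics/c0.png

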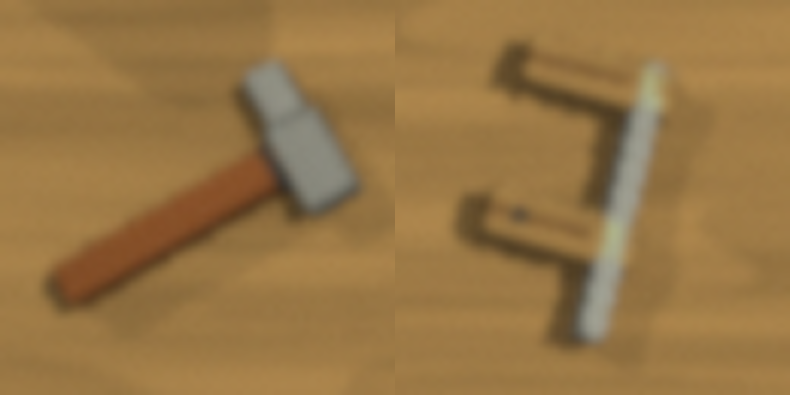

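View pics/c1.png

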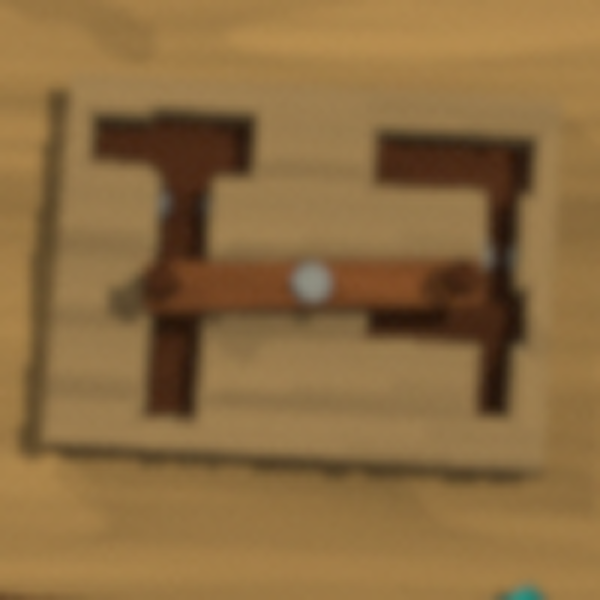

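```bash
cat > h.py <<'E'
import numpy as np,cv2
def ray(im,u,v):
    K=im["camera_matrix"];T=im["cam_to_world"]
    d=np.linalg.inv(K)@[u,v,1]; d=T[:3,:3]@[d[0],-d[1],-d[2]]
    return T[:3,3],d
def pt(im,u,v,z):
    o,d=ray(im,u,v); return o+d*(z-o[2])/d[2]
def proj(im,p):
    T=im["cam_to_world"];c=T[:3,:3].T@(np.array(p)-T[:3,3]); q=im["camera_matrix"]@[c[0],-c[1],-c[2]]; return q[:2]/q[2]
def fit(loc,w):  # 2D rigid: w = R loc + t
    loc=np.array(loc,float);w=np.array(w,float)[:,:2]
    a,b=loc-loc.mean(0),w-w.mean(0)
    th=np.arctan2((a[:,0]*b[:,1]-a[:,1]*b[:,0]).sum(),(a*b).sum())
    R=np.array([[np.cos(th),-np.sin(th)],[np.sin(th),np.cos(th)]]);t=w.mean(0)-R@loc.mean(0)
    return np.degrees(th),R,t,np.round(1e3*(w-(loc@R.T+t)),1).tolist()
E
python3 - <<'E'
from h import *
im=np.load("pics/top0.npz")
def c(px,x0,y0,s): return [((u+.5)*s-.5+x0,(v+.5)*s-.5+y0) for u,v in px]
k=65/395
def do(name,loc,px,z):
    W=[pt(im,*p,z) for p in px]; th,R,t,e=fit(np.array(loc)/1e3,W); print(name,round(th,2),np.round(t,4),e)
do("tray",[(92,130),(92,-112),(-92,-112),(-92,130)],c([(60,90),(558,95),(545,470),(38,445)],218,165,1/6),.026)
do("tray-cut",[(76,118),(76,38),(-77,70)],c([(95,118),(253,118),(172,415)],218,165,1/6),.026)
# hammer: handle end mid, head broad corners, peen corners
do("hammer",[(-95,11),(-95,-11),(54,-30),(26,-30),(50,46),(30,46)],c([(50,283),(68,308),(357,188),(317,213),(274,62),(246,76)],135,180,k),.022)
do("clamp",[(50,6),(50,-6),(-85,6),(-85,-6)],c([(645-395,65),(662-395,66),(580-395,337),(602-395,341)],343,210,k),.022)
print("knobs/pivot")
for u,v,z in((163,283,.065),(455,282,.065)): print(np.round(pt(im,*c([(u,v)],218,165,1/6)[0],z),4))
E
```

```text
tray -0.88 [0.5433 0.0074] [[-4.2, 1.1], [1.2, -2.4], [-0.2, -0.6], [3.2, 1.9]]
tray-cut -1.06 [0.5443 0.0041] [[-3.3, -1.5], [-0.5, 0.6], [3.8, 0.9]]
hammer -57.25 [0.5357 0.2945] [[-4.2, 0.1], [2.3, 2.4], [-1.0, 1.7], [1.5, -3.1], [-1.1, 1.2], [2.5, -2.4]]
clamp -13.6 [ 0.4716 -0.3141] [[-1.4, -1.8], [1.1, 1.8], [-0.5, -0.7], [0.7, 0.7]]
knobs/pivot
[0.5299 0.0797 0.065 ]
[ 0.533  -0.0585  0.065 ]
```

Hammer, grey clamp and tray confirmed (top-view cutouts match; tray x is up in the picture, bar at 0). Next I'll work out the first move and check the wrist camera.

```bash
cat >> h.py <<'E'
def plan(target,yaw=None):
    "print tool-axis shift (cm) and turn (deg) from current measured pose to target xyz and yaw (deg) of tool y axis"
    from cell import robot
    s=robot.state();R=np.array(s["ee_rot"]);d=R.T@(np.array(target)-s["tool_pos"])*100
    y0=np.degrees(np.arctan2(R[1,1],R[0,1]))
    turn=None if yaw is None else (-(yaw-y0)+180)%360-180
    print("t",round(s["time"],2),"yaw0",round(y0,2),"shift",np.round(d,2).tolist(),"turn",turn,"q",np.round(s["joint_pos"],0).tolist())
def snap(n,name):
    from cell import robot
    im=robot.get_image(n); cv2.imwrite(f"pics/{name}.png",im["pixels"]); np.savez(f"pics/{name}.npz",**im); return im
E
python3 - <<'E'
from h import *
from cell import robot
im=snap("wrist","w0"); s=robot.state();R=np.array(s["ee_rot"]);T=im["cam_to_world"]
print(R.T@(T[:3,3]-s["tool_pos"]),np.round(R.T@T[:3,:3],2),im["camera_matrix"])
plan([.50,-.03,.25],-1)
E
```

```text
[-1.80177263e-01 -1.64251069e-04 -8.07620637e-02] [[ 0.    0.32 -0.95]
 [ 1.    0.    0.  ]
 [ 0.   -0.95 -0.32]] [[331.9421018    0.         275.75661681]
 [  0.         331.9421018  208.0259385 ]
 [  0.           0.           1.        ]]
t 0.15 yaw0 72.31 shift [-5.59, -50.13, 48.55] turn 73.30701065655569 q [-74.0, 19.0, -4.0, 84.0, 1.0, 77.0, -5.0]
```

View pics/w0.png

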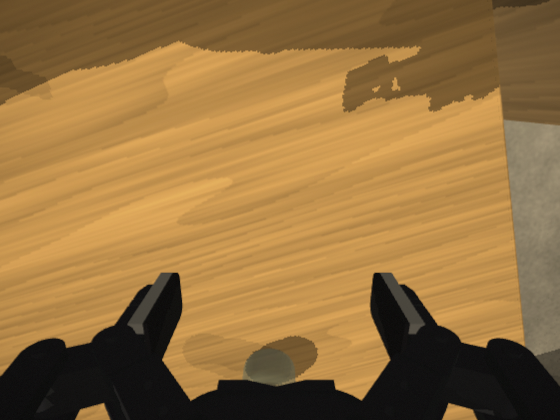

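The wrist view shows the bench between the fingertips (about px (175,275) and (378,275)), with no objects close by. Now moving over the tray.

```bash
python3 -m handwheel '[[-3,-4,3,6,8.5],[-4,-8,7,14,8.5],[-5,-12,11,22,8.5],[-5.6,-15,15,30,8.5],[-5.6,-18,18,38,8.5],[-5.6,-21,21,46,8.5],[-5.6,-24,24,54,8.5],[-5.6,-27,27,62,8.5],[-5.6,-30,30,68,8.5],[-5.6,-33,33,73,8.5],[-5.6,-36,36,73.3,8.5],[-5.6,-38,37,73.3,8.5]]'
python3 -c "
from h import *
plan([.50,-.03,.25],-1)"
```

```text
time: 1.35
tool_pos: [0.4283, 0.1175, 0.25]
ee_rot: [[0.0, 1.0, -0.022], [-0.0, -0.022, -1.0], [-1.0, 0.0, 0.0]]
ft_force: [-0.7, -0.2, -0.2]
width: 0.999
t 1.35 yaw0 -1.25 shift [0.01, 7.49, 14.59] turn -0.24533138499538154 q [-47.0, -8.0, 23.0, 105.0, 3.0, 82.0, -25.0]
```

```bash
python3 -m handwheel '[[0,2,3.5,0,8.5],[0,4,7.5,0,8.5],[0,6,11.5,0,8.5],[0,7.5,14.6,0,8.5],[0,7.5,14.6,0,8.5],[0,7.5,14.6,0,8.5]]'
python3 -c "
from h import *
snap('wrist','w1')"
```

```text
time: 1.95
tool_pos: [0.4993, -0.0267, 0.2498]
ee_rot: [[-0.001, 1.0, -0.019], [-0.0, -0.019, -1.0], [-1.0, -0.001, 0.0]]
ft_force: [-0.5, 0.4, 0.5]
width: 0.996
```

View pics/w1.png

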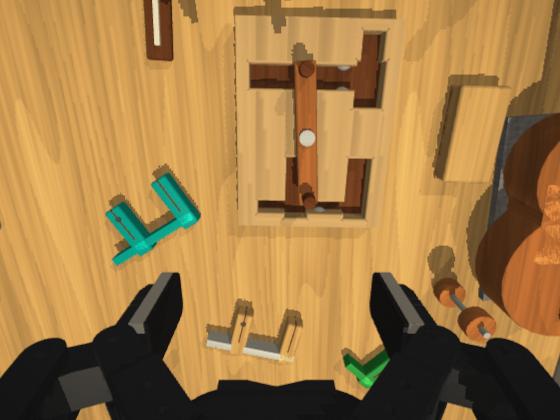

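The wrist view shows the whole tray (px 235–397 × 12–226), bar with knobs at (306,70) and (309,202) and pivot (307,138); the right-looking clamp is at (250,340). Enlarging it now to measure.

Run:
```python
import cv2
i=cv2.imread("pics/w1.png")
cv2.imwrite("pics/c2.png",cv2.resize(i[0:240,220:410],None,fx=2.5,fy=2.5,interpolation=cv2.INTER_CUBIC))
```

```text
(no output)
```

View pics/c2.png

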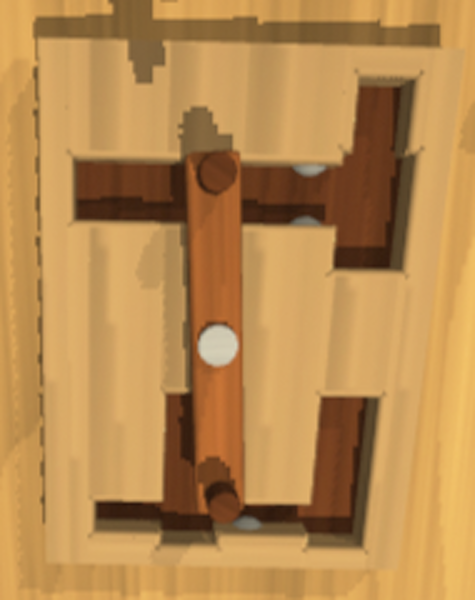

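Run:
```python
from h import *
im=np.load("pics/w1.npz")
c=lambda px:[((u+.5)/2.5-.5+220,(v+.5)/2.5-.5) for u,v in px]
def do(name,loc,px,z):
    W=[pt(im,*p,z) for p in c(px)]; th,R,t,e=fit(np.array(loc)/1e3,W); print(name,round(th,2),np.round(t,4),e); return R,t
do("corners",[(92,130),(92,-112),(-92,-112),(-92,130)],[(447,46),(402,571),(48,563),(38,38)],.026)
do("cut",[(-77,83),(-77,57),(44,38),(76,38),(76,118),(44,118),(44,-22),(72,-22),(72,-94),(-67,-94),(-67,-78)],
 [(73,158),(75,221),(332,271),(407,271),(416,80),(358,76),(319,395),(380,396),(362,545),(93,533),(96,502)],.026)
for p in c([(217,174),(223,503)]): print("knobs",np.round(pt(im,*p,.065),4))
for p in c([(217,345)]): print("piv",np.round(pt(im,*p,.045),4))
```

```text
corners -1.5 [0.5455 0.0043] [[-5.0, -0.4], [1.8, -2.2], [0.2, 1.2], [3.0, 1.4]]
cut -2.42 [0.5465 0.0037] [[-0.3, 0.4], [0.5, -0.1], [-0.7, -0.4], [2.3, 0.3], [-3.8, 0.1], [2.8, 0.9], [-1.4, 1.6], [0.5, 1.7], [-0.2, -4.0], [-0.6, -0.6], [0.9, 0.2]]
knobs [0.534  0.0798 0.065 ]
knobs [ 0.5381 -0.0606  0.065 ]
piv [0.5364 0.0088 0.045 ]
```

Run:
```python
from h import *
plan([.538,-.0622,.10],1.7)
plan([.538,-.0622,.047],1.7)
```

```text
t 2.0 yaw0 -0.96 shift [14.98, 3.96, 3.6] turn -2.6645937396788213 q [-38.0, 0.0, 36.0, 99.0, -0.0, 81.0, -3.0]
t 2.0 yaw0 -0.96 shift [20.28, 3.96, 3.6] turn -2.6645937396788213 q [-38.0, 0.0, 36.0, 99.0, -0.0, 81.0, -3.0]
```

```bash
python3 -m handwheel '[[4,2,2,-1,6],[8,3.96,3.6,-2.7,5],[12,3.96,3.6,-2.7,5],[15,3.96,3.6,-2.7,5],[15,3.96,3.6,-2.7,5]]'
python3 -c "
from h import *
plan([.538,-.0622,.047],1.7)
snap('wrist','w2')"
```

```text
time: 2.5
tool_pos: [0.5354, -0.0612, 0.0963]
ee_rot: [[-0.007, 0.999, 0.032], [-0.0, 0.032, -0.999], [-1.0, -0.007, -0.0]]
ft_force: [-0.1, -0.0, 0.2]
width: 0.586
t 2.5 yaw0 1.83 shift [4.93, 0.29, 0.11] turn 0.1300453794106602 q [-32.0, 15.0, 39.0, 105.0, -10.0, 64.0, 12.0]
```

View pics/w2.png

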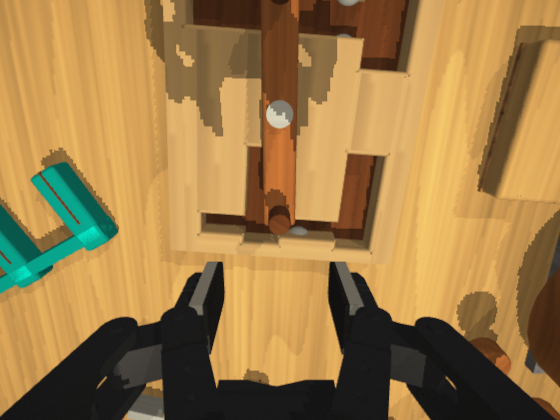

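Run:
```python
from h import *
im=np.load("pics/w2.npz")
print(proj(im,(.538,-.0622,.065)), pt(im,279,218,.065), pt(im,279,115,.045))
```

```text
[277.8103452  223.47840854] [ 0.53867673 -0.05818024  0.065     ] [0.53645337 0.00823447 0.045     ]
```

```bash
python3 -m handwheel '[[3,0.3,0,0,5],[5,0.3,0,0,5],[5,0.3,0,0,5],[5,0.3,0,0,2],[5,0.3,0,0,0.5],[5,0.3,0,0,0.5],[5,0.3,0,0,0.5],[5,0.3,0,0,0.5],[5,0.3,0,0,0.5],[5,0.3,0,0,0.5]]' 20
python3 -c "
from h import *
plan([.538,-.061,.047],1.7)"
```

```text
time: 3.55
tool_pos: [0.5413, -0.0629, 0.0501]
ee_rot: [[-0.0, 1.0, 0.03], [0.0, 0.03, -1.0], [-1.0, -0.0, -0.0]]
ft_force: [-0.2, 0.6, 0.5]
width: 0.058
t 3.55 yaw0 1.71 shift [0.31, -0.33, -0.2] turn 0.00703195178729743 q [-30.0, 19.0, 38.0, 107.0, -14.0, 58.0, 15.0]
```

```bash
python3 -c "
from h import *
snap('wrist','w3');snap('scene','s3')
import cv2
a=cv2.imread('pics/w3.png');b=cv2.imread('pics/s3.png')
cv2.imwrite('pics/c3.png',np.hstack([cv2.resize(a[130:420,130:430],(400,387)),cv2.resize(b[150:250,225:330],(400,387))]))"
```

```text
(no output)
```

View pics/c3.png

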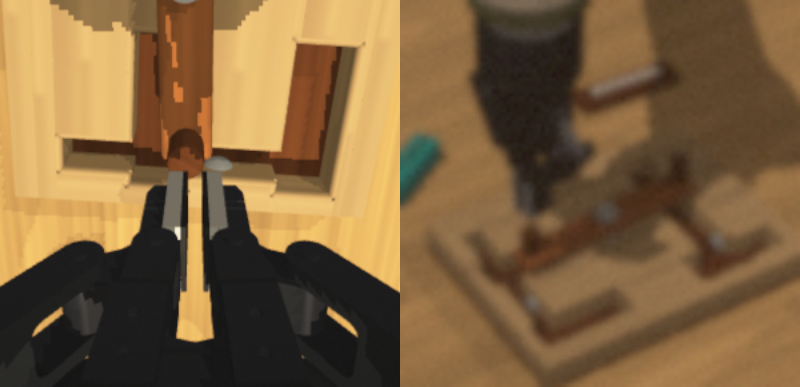

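Run:
```python
from h import *
from cell import robot
s=robot.state()
for f,nm in (("w3","wrist"),("s3","scene")):
    im=np.load(f"pics/{f}.npz"); T=im["cam_to_world"];R=np.array(s["ee_rot"])
    print(nm,proj(im,s["tool_pos"]),"cam in tool",R.T@(T[:3,3]-s["tool_pos"]))
im=np.load("pics/w3.npz")
print(R.T@im["cam_to_world"][:3,:3])
# knob px in scene c3: 
S=np.load("pics/s3.npz")
print(225+(540-400)*105/400,150+238*100/387, proj(S,(.538,-.0622,.065)),proj(S,(.538,-.0622,.043)))
```

```text
wrist [273.31232297 240.9621015 ] cam in tool [-0.18032818  0.00151972 -0.0816878 ]
scene [259.59985137 213.33963385] cam in tool [-0.89754521  0.8279685   0.56718639]
[[-7.22199862e-05  3.20682659e-01 -9.47186691e-01]
 [ 9.99999492e-01  9.75171838e-04  2.53910608e-04]
 [ 1.00509451e-03 -9.47186192e-01 -3.20682566e-01]]
261.75 211.49870801033592 [259.10446445 208.73018771] [259.19546023 214.42888797]
```

Run:
```python
from h import *
a=cv2.imread('pics/w3.png');b=cv2.imread('pics/s3.png')
cv2.imwrite('pics/c4.png',np.hstack([cv2.resize(a[200:300,225:325],(400,400),interpolation=cv2.INTER_CUBIC),cv2.resize(b[180:230,235:285],(400,400),interpolation=cv2.INTER_CUBIC)]))
```

```text
(no output)
```

View pics/c4.png

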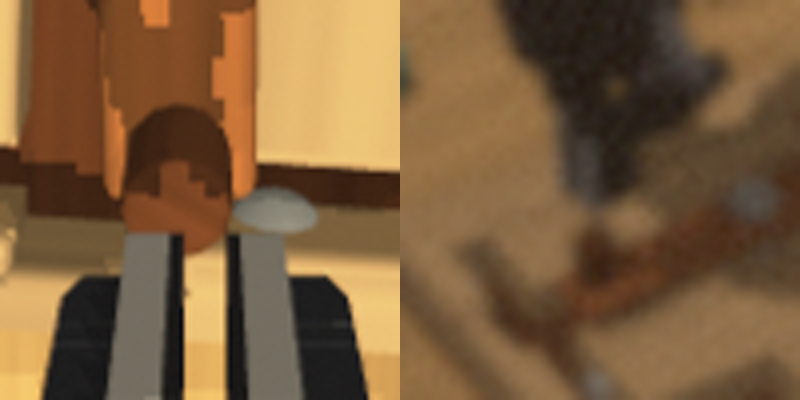

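```bash
python3 -m handwheel '[[0,-0.3,0,0,5],[0,-0.3,0,0,5],[0,-0.3,0,0,5],[0,-0.3,0,0,5],[1,-0.3,0,0,5],[1.8,-0.3,0,0,5],[1.8,-0.3,0,0,5]]'
python3 -c "
from h import *
from cell import robot
snap('scene','s4');im=snap('wrist','w4')
a=cv2.imread('pics/w4.png');b=cv2.imread('pics/s4.png')
S=np.load('pics/s4.npz');p=robot.state()['tool_pos'];print(p,proj(im,p),proj(S,p))
cv2.imwrite('pics/c5.png',np.hstack([cv2.resize(a[170:320,200:350],(400,400),interpolation=cv2.INTER_CUBIC),cv2.resize(b[180:230,235:285],(400,400),interpolation=cv2.INTER_CUBIC)]))"
```

```text
time: 4.35
tool_pos: [0.5373, -0.0629, 0.0304]
ee_rot: [[-0.002, 1.0, 0.03], [-0.0, 0.03, -1.0], [-1.0, -0.002, 0.0]]
ft_force: [-0.2, -0.2, -0.7]
width: 0.583
[ 0.53801995 -0.06308793  0.03161523] [274.00549628 241.48833058] [258.99086911 217.44922363]
```

View pics/c5.png

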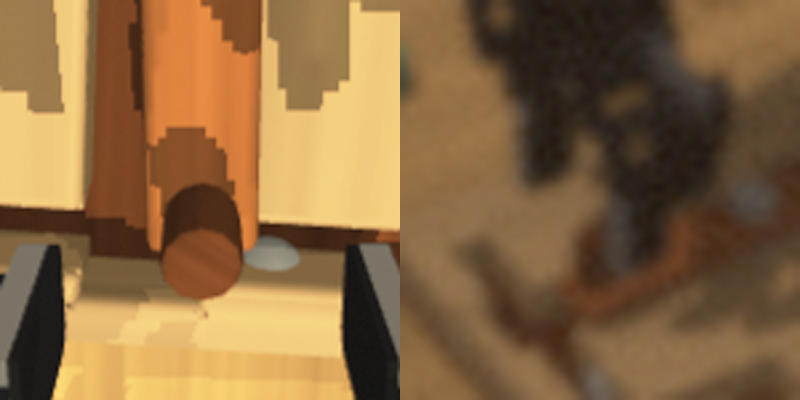

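```bash
python3 -m handwheel '[[0,0,0,0,2],[0,0,0,0,0.5],[0,0,0,0,0.5],[0,0,0,0,0.5],[0,0,0,0,0.5],[0,0,0,0,0.5],[0,0,0,0,0.5]]' 20
python3 -c "
from h import *
from cell import robot
snap('scene','s5');im=snap('wrist','w5')
a=cv2.imread('pics/w5.png');b=cv2.imread('pics/s5.png')
cv2.imwrite('pics/c6.png',np.hstack([cv2.resize(a[170:320,200:350],(400,400),interpolation=cv2.INTER_CUBIC),cv2.resize(b[180:230,235:285],(400,400),interpolation=cv2.INTER_CUBIC)]))"
```

```text
time: 5.15
tool_pos: [0.5384, -0.0629, 0.0321]
ee_rot: [[0.0, 1.0, 0.03], [0.0, 0.03, -1.0], [-1.0, 0.0, -0.0]]
ft_force: [1.2, -0.2, -0.0]
width: 0.057
```

View pics/c6.png

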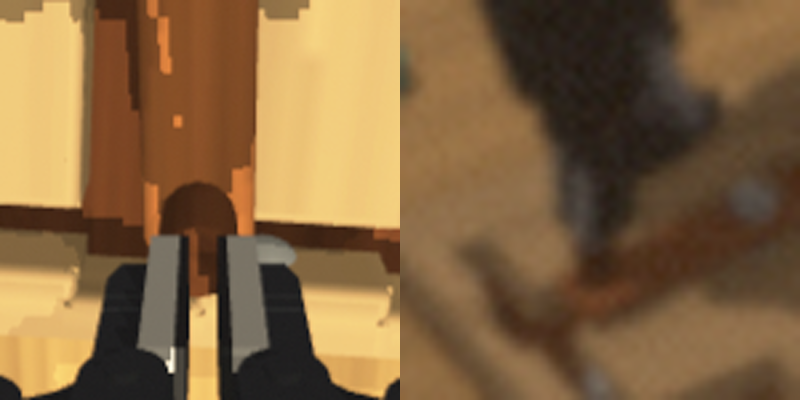

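Run:
```python
from h import *
S=np.load('pics/s5.npz');W=np.load('pics/w5.npz')
for p in ((.538,-.063,.032),(.538,-.073,.032),(.538,-.083,.032),(.538,-.094,.032),(.538,-.063,.06),(.538,-.074,.065)): print(p,proj(S,p),proj(W,p))
```

```text
(0.538, -0.063, 0.032) [259.01074603 217.33648135] [272.75015474 241.02337846]
(0.538, -0.073, 0.032) [256.1319541  218.63389583] [272.32050838 256.19106737]
(0.538, -0.083, 0.032) [253.23421956 219.93984737] [271.90439783 270.88090518]
(0.538, -0.094, 0.032) [250.02460888 221.38635531] [271.46155966 286.51430098]
(0.538, -0.063, 0.06) [258.8926648 210.1390016] [272.28119594 263.63151888]
(0.538, -0.074, 0.065) [255.65177543 210.25256049] [271.63452524 287.59260497]
```

```bash
python3 -m handwheel '[[0,0,0,0,5],[0,0,0,0,5],[0,0,0,0,5],[0,0,0,0,5],[0.5,0,0,0,5],[1,0,0,0,5],[1.2,0,0,0,5],[1.2,0,0,0,5]]'
python3 -c "
from h import *
from cell import robot
snap('scene','s6');im=snap('wrist','w6')
a=cv2.imread('pics/w6.png');b=cv2.imread('pics/s6.png')
cv2.imwrite('pics/c7.png',np.hstack([cv2.resize(a[170:320,200:350],(400,400),interpolation=cv2.INTER_CUBIC),cv2.resize(b[180:230,235:285],(400,400),interpolation=cv2.INTER_CUBIC)]))"
```

```text
time: 6.05
tool_pos: [0.538, -0.063, 0.0195]
ee_rot: [[-0.001, 1.0, 0.03], [-0.0, 0.03, -1.0], [-1.0, -0.001, 0.0]]
ft_force: [-0.8, -0.0, 0.4]
width: 0.587
```

View pics/c7.png

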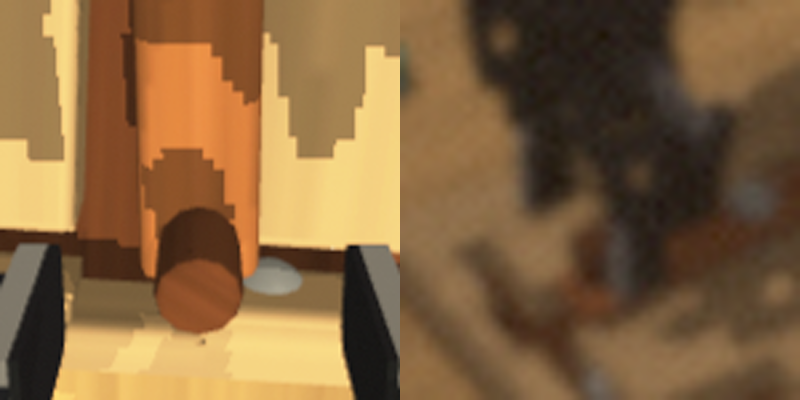

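```bash
python3 -m handwheel '[[0,0,0,0,2],[0,0,0,0,0.5],[0,0,0,0,0.5],[0,0,0,0,0.5],[0,0,0,0,0.5],[0,0,0,0,0.5],[0,0,0,0,0.5]]' 20
python3 -c "
from h import *
im=snap('wrist','w7')
a=cv2.imread('pics/w7.png')
cv2.imwrite('pics/c8.png',cv2.resize(a[170:320,200:350],(400,400),interpolation=cv2.INTER_CUBIC))
p=np.array([.538,-.063,.065])
"
```

```text
time: 6.85
tool_pos: [0.5385, -0.063, 0.0202]
ee_rot: [[0.0, 1.0, 0.03], [0.0, 0.03, -1.0], [-1.0, 0.0, -0.0]]
ft_force: [-0.0, 0.7, 2.9]
width: 0.173
```

View pics/c8.png

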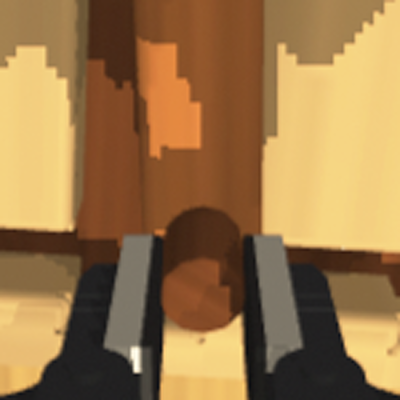

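Knob gripped (width 0.173 ≈ 15 mm); in the crop it sits between the pads at (200,290). The real fingertips sit about 23 mm above the nominal TCP, and I'll allow for that. Now swinging the bar through the arc.

```bash
python3 -m handwheel '[[-0.1,0.99,-0.07,-8,0.5],[-0.1,1.97,-0.28,-16,0.5],[-0.1,2.91,-0.62,-24,0.5],[-0.1,3.79,-1.09,-32,0.5],[-0.1,4.6,-1.67,-40,0.5],[-0.1,5.31,-2.37,-48,0.5],[-0.1,5.93,-3.15,-56,0.5],[-0.1,6.43,-4.02,-64,0.5],[-0.1,6.8,-4.94,-72,0.5],[-0.1,7.04,-5.91,-80,0.5],[-0.1,7.13,-6.65,-86,0.5],[-0.1,7.13,-6.65,-86,0.5]]'
python3 -m handwheel '[[0,0,0,0,0.5],[0,0,0,0,0.5]]'
```

```text
time: 8.1
tool_pos: [0.6079, 0.0065, 0.0206]
ee_rot: [[0.0, 0.037, 0.999], [0.0, 0.999, -0.037], [-1.0, 0.0, 0.0]]
ft_force: [4.0, 1.2, -5.3]
width: 0.173
time: 8.3
tool_pos: [0.6078, 0.0058, 0.0206]
ee_rot: [[0.0, 0.043, 0.999], [0.001, 0.999, -0.043], [-1.0, 0.001, 0.0]]
ft_force: [5.8, 1.5, -8.0]
width: 0.17
```

```bash
python3 -m handwheel '[[0,0.2,0,0,0.5],[0,0.4,0,0,0.5],[0,0.4,0,0,0.5]]'
```

```text
time: 8.6
tool_pos: [0.6079, 0.007, 0.0206]
ee_rot: [[0.0, 0.045, 0.999], [-0.002, 0.999, -0.045], [-1.0, -0.002, 0.0]]
ft_force: [4.9, -4.6, -7.7]
width: 0.17
```

```bash
python3 -m handwheel '[[0,0,0,0,3],[0,0,0,0,5],[0,0,0,0,6],[0,0,0,0,6],[-3,0,0,0,7],[-8,0,-2,0,8],[-13,2,-5,0,8.5],[-18,4,-7,0,8.5],[-20,5,-8,0,8.5],[-20,5,-8,0,8.5],[-20,5,-8,0,8.5]]'
python3 -c "
from h import *
im=snap('wrist','w8')"
```

```text
time: 9.7
tool_pos: [0.5301, 0.0634, 0.2221]
ee_rot: [[0.002, 0.039, 0.999], [0.001, 0.999, -0.039], [-1.0, 0.001, 0.002]]
ft_force: [1.0, 0.3, -0.5]
width: 0.994
```

View pics/w8.png

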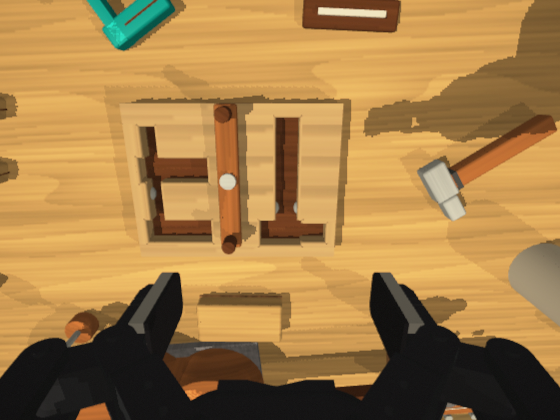

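The bar lies lengthwise (knobs at (224,113) and (230,244)), and the hammer is fully in view, head at (443,190) and handle end at (550,122). Zooming in to measure.

Run:
```python
import cv2
i=cv2.imread("pics/w8.png")
cv2.imwrite("pics/c9.png",cv2.resize(i[90:265,110:360],None,fx=3.2,fy=3.2,interpolation=cv2.INTER_CUBIC))
cv2.imwrite("pics/c10.png",cv2.resize(i[100:235,405:560],None,fx=4,fy=4,interpolation=cv2.INTER_CUBIC))
```

```text
(no output)
```

View pics/c9.png

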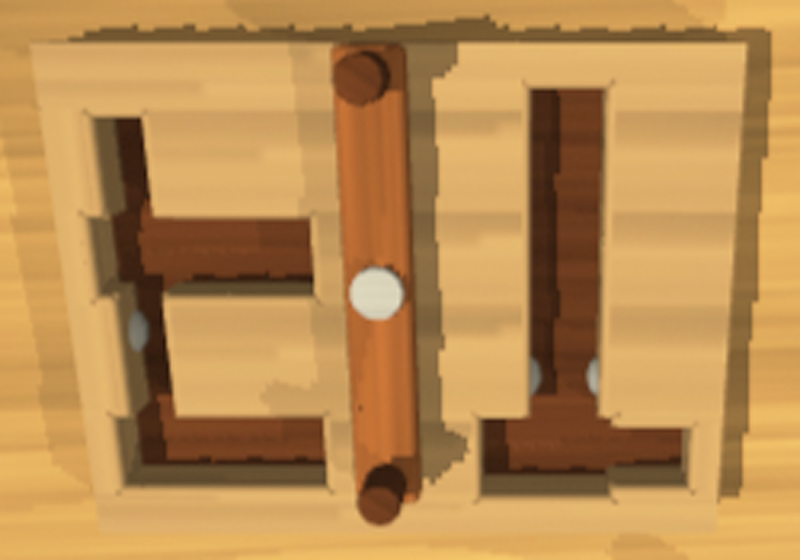

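View pics/c10.png

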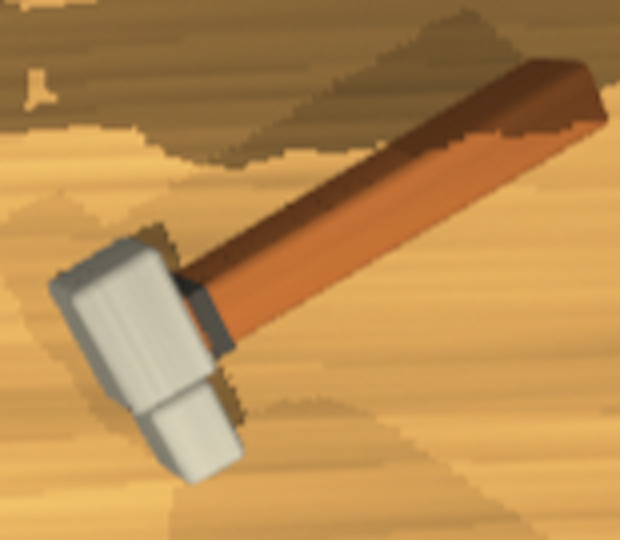

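Run:
```python
from h import *
im=np.load("pics/w8.npz")
c=lambda px,x0,y0,f:[((u+.5)/f-.5+x0,(v+.5)/f-.5+y0) for u,v in px]
def do(name,loc,px,z):
    W=[pt(im,*p,z) for p in px]; th,R,t,e=fit(np.array(loc)/1e3,W); print(name,round(th,2),np.round(t,4),e); return R,t
T=lambda px:c(px,110,90,3.2)
do("corn",[(-92,130),(-92,-112),(92,-112),(92,130)],T([(745,42),(32,42),(98,530),(718,528)]),.026)
R,t=do("hcut",[(-77,83),(-77,57),(44,57),(44,83),(44,38),(76,38),(76,118),(44,118)],T([(610,85),(526,85),(526,417),(604,422),(481,417),(480,495),(690,487),(695,428)]),.026)
print("hhome",R@[.02,.07]+t)
R,t=do("ccut",[(44,-22),(72,-22),(72,-94),(-67,-94),(-67,-78),(-32,-22),(-4,-22)],T([(325,417),(328,490),(119,493),(85,115),(143,117),(312,217),(316,297)]),.026)
print("chome",R@[.02,-.086]+t)
for p in T([(361,77),(380,503)]): print("knob",pt(im,*p,.065))
print("piv",pt(im,*T([(377,293)])[0],.045))
H=lambda px:c(px,405,100,4)
do("ham",[(26,-30),(54,-30),(26,16),(54,16),(50,46),(30,46),(-95,11)],H([(150,247),(70,297),(217,355),(138,412),(193,482),(243,455),(607,120)]),.022)
```

```text
corn -2.27 [0.5456 0.0046] [[0.8, -0.5], [0.7, 0.8], [-0.5, -1.0], [-1.1, 0.7]]
hcut -2.28 [0.5462 0.0048] [[-0.7, 1.0], [-0.8, -1.7], [-0.5, -1.9], [1.7, 1.6], [-0.4, 0.0], [-0.0, -0.9], [-3.3, 0.7], [4.1, 1.1]]
hhome [0.5689301  0.07395226]
ccut -3.11 [0.5474 0.0037] [[-1.3, 2.7], [1.0, 2.3], [2.9, -7.0], [-0.9, -2.7], [-0.3, 1.2], [-1.4, 1.8], [-0.1, 1.6]]
chome [ 0.56269979 -0.08329212]
knob [0.46400776 0.01311129 0.065     ]
knob [0.60712158 0.00660714 0.065     ]
piv [0.53683131 0.00892278 0.045     ]
ham -57.73 [0.5381 0.2934] [[2.3, -0.4], [1.2, 1.7], [-3.3, -1.2], [-1.4, 1.2], [-1.3, 1.3], [1.2, -1.6], [1.3, -1.0]]
```

Run:
```python
from h import *
plan([.5423,.2866,.14],32.5)
```

```text
t 9.75 yaw0 87.7 shift [8.08, 22.43, 0.36] turn 55.19870730772479 q [-27.0, 6.0, 17.0, 96.0, -2.0, 78.0, 78.0]
```

```bash
python3 -m handwheel '[[0,3,0,7,8.5],[0,6,0,14,8.5],[0,10,0,22,8.5],[2,14,0.1,30,8.5],[4,18,0.2,38,8],[6,21,0.4,46,8],[8,22.4,0.4,53,7],[8,22.4,0.4,55.2,6],[8,22.4,0.4,55.2,5],[8,22.4,0.4,55.2,5],[8,22.4,0.4,55.2,5]]'
python3 - <<'E'
from h import *
im=snap('wrist','w9')
i=im["pixels"]
cv2.imwrite("pics/c11.png",cv2.resize(i[50:350,130:430],None,fx=2,fy=2,interpolation=cv2.INTER_CUBIC))
E
```

```text
time: 10.85
tool_pos: [0.5433, 0.2856, 0.1411]
ee_rot: [[0.0, 0.843, 0.537], [-0.0, 0.537, -0.843], [-1.0, 0.0, 0.0]]
ft_force: [-0.2, 0.3, 0.9]
width: 0.585
```

View pics/c11.png

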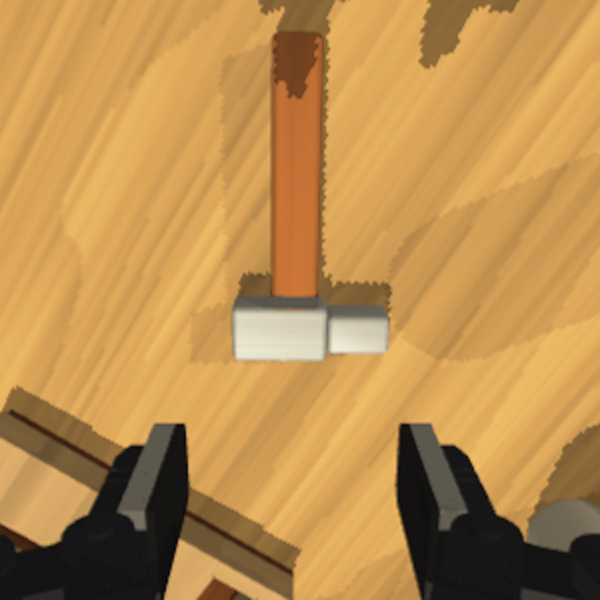

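Run:
```python
from h import *
im=np.load("pics/w9.npz")
c=lambda px:[((u+.5)/2-.5+130,(v+.5)/2-.5+50) for u,v in px]
loc=[(-95,-11),(-95,11),(26,-30),(26,16),(54,-30),(54,16),(50,46),(30,46)]
px=c([(272,33),(323,33),(234,304),(326,305),(233,359),(326,360),(388,353),(388,313)])
th,R,t,e=fit(np.array(loc)/1e3,[pt(im,*p,.022) for p in px]); print(th,t,e)
plan(list(t+R@[.008,0])+[.06],th+90)
```

```text
-58.110495048075926 [0.53903467 0.29592247] [[1.5, -1.3], [0.7, -1.6], [1.0, 1.4], [-1.1, 0.0], [0.2, 0.8], [-0.4, 0.3], [-0.4, 0.3], [-1.6, 0.0]]
t 10.9 yaw0 32.49 shift [8.13, 0.17, -0.29] turn 0.5972429492876188 q [-43.0, 20.0, 14.0, 90.0, -5.0, 71.0, 4.0]
```

```bash
python3 -m handwheel '[[3,0.2,-0.3,0.6,5],[6,0.2,-0.3,0.6,5],[9,0.2,-0.3,0.6,5],[12,0.2,-0.3,0.6,5],[14,0.2,-0.3,0.6,5],[14,0.2,-0.3,0.6,5],[14,0.2,-0.3,0.6,5]]'
python3 - <<'E'
from h import *
im=snap('wrist','w10');s=snap('scene','s10')
a=im["pixels"];b=s["pixels"]
p=[.5433,.289,0.022];print(proj(s,p))
cv2.imwrite("pics/c12.png",np.hstack([cv2.resize(a[100:400,130:430],(400,400),interpolation=cv2.INTER_CUBIC),cv2.resize(b[145:215,310:380],(400,400),interpolation=cv2.INTER_CUBIC)]))
E
```

```text
time: 11.6
tool_pos: [0.5434, 0.29, 0.0019]
ee_rot: [[0.0, 0.849, 0.528], [0.0, 0.528, -0.849], [-1.0, 0.001, -0.0]]
ft_force: [0.1, 0.9, 0.2]
width: 0.587
[350.32458387 179.77733895]
```

View pics/c12.png

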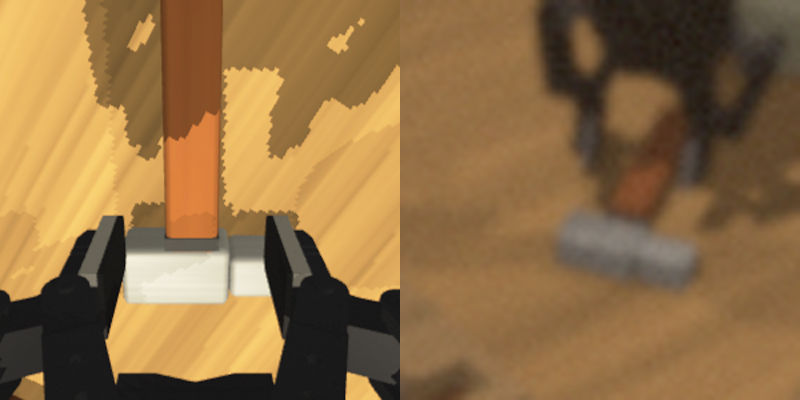

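Run:
```python
from h import *
plan([.5390,.2959,-.021],31.9)
```

```text
t 11.7 yaw0 31.9 shift [2.39, -0.15, -0.72] turn -0.0011144938220297718 q [-42.0, 28.0, 13.0, 97.0, -7.0, 56.0, 5.0]
```

```bash
python3 -m handwheel '[[0,-0.1,-0.7,0,5],[0.5,-0.1,-0.7,0,5],[1,-0.1,-0.7,0,5],[1.5,-0.1,-0.7,0,5],[1.5,-0.1,-0.7,0,5]]'
python3 -m handwheel '[[0.3,0,0,0,5],[0.6,0,0,0,5],[0.6,0,0,0,5]]'
python3 - <<'E'
from h import *
im=snap('wrist','w11');s=snap('scene','s11')
a=im["pixels"];b=s["pixels"]
cv2.imwrite("pics/c13.png",np.hstack([cv2.resize(a[100:400,130:430],(400,400),interpolation=cv2.INTER_CUBIC),cv2.resize(b[155:205,325:375],(400,400),interpolation=cv2.INTER_CUBIC)]))
E
```

```text
time: 12.2
tool_pos: [0.5378, 0.295, -0.015]
ee_rot: [[-0.001, 0.849, 0.528], [-0.001, 0.528, -0.849], [-1.0, -0.002, 0.0]]
ft_force: [-0.3, -1.1, 0.0]
width: 0.586
time: 12.5
tool_pos: [0.5382, 0.2953, -0.0204]
ee_rot: [[-0.001, 0.849, 0.528], [-0.0, 0.528, -0.849], [-1.0, -0.001, -0.0]]
ft_force: [-0.3, -0.4, -0.0]
width: 0.585
```

View pics/c13.png

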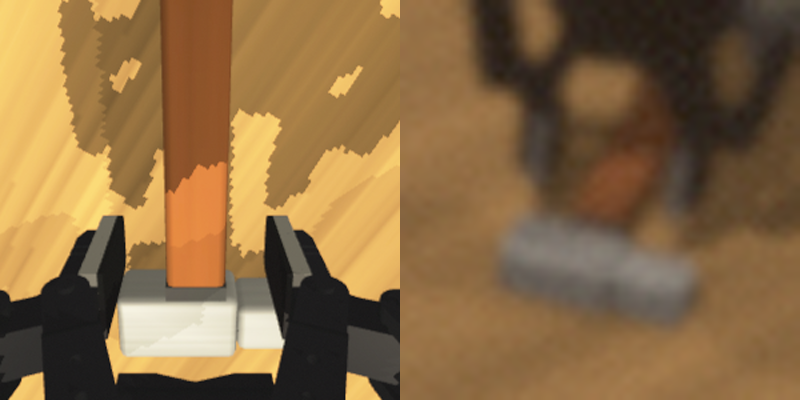

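Run:
```python
from h import *
s=np.load("pics/s11.npz");w=np.load("pics/w11.npz")
for sg in(-1,1):
  for off in (0,.01):
    for z in(0,.01,.015,.02,.03):
      p=np.array([.538,.295])+sg*.027*np.array([.849,.528])+off*np.array([.528,-.849]); print(sg,off,z,proj(s,[*p,z]).round(1),proj(w,[*p,z]).round(1))
```

```text
-1 0 0 [342.  181.6] [223.2 256. ]
-1 0 0.01 [342.3 179.2] [220.3 265.1]
-1 0 0.015 [342.5 178. ] [218.6 270. ]
-1 0 0.02 [342.6 176.8] [216.9 275.2]
-1 0 0.03 [343.  174.3] [213.2 286.6]
-1 0.01 0 [341.1 183.3] [224.2 272.6]
-1 0.01 0.01 [341.4 180.9] [221.3 282.3]
-1 0.01 0.015 [341.6 179.7] [219.8 287.7]
-1 0.01 0.02 [341.7 178.4] [218.1 293.3]
-1 0.01 0.03 [342.1 176. ] [214.5 305.6]
1 0 0 [357.8 185.7] [324.2 256. ]
1 0 0.01 [358.1 183.3] [326.9 265.1]
1 0 0.015 [358.3 182.1] [328.4 270. ]
1 0 0.02 [358.5 180.9] [330.  275.2]
1 0 0.03 [358.9 178.5] [333.4 286.6]
1 0.01 0 [356.9 187.4] [323.4 272.6]
1 0.01 0.01 [357.3 185. ] [326.  282.4]
1 0.01 0.015 [357.5 183.8] [327.4 287.7]
1 0.01 0.02 [357.7 182.6] [328.9 293.3]
1 0.01 0.03 [358.1 180.2] [332.2 305.6]
```

```bash
python3 -m handwheel '[[0,0,0,0,3],[0,0,0,0,1],[0,0,0,0,1],[0,0,0,0,1],[0,0,0,0,1],[0,0,0,0,1]]' 60
python3 -m handwheel '[[-1,0,0,0,1],[-3,0,0,0,1],[-3,0,0,0,1]]'
python3 - <<'E'
from h import *
im=snap('wrist','w12');s=snap('scene','s12')
a=im["pixels"];b=s["pixels"]
cv2.imwrite("pics/c14.png",np.hstack([cv2.resize(a[100:400,130:430],(400,400),interpolation=cv2.INTER_CUBIC),cv2.resize(b[135:205,315:385],(400,400),interpolation=cv2.INTER_CUBIC)]))
E
```

```text
time: 13.2
tool_pos: [0.5386, 0.2956, -0.0194]
ee_rot: [[0.001, 0.849, 0.529], [0.001, 0.529, -0.849], [-1.0, 0.001, -0.0]]
ft_force: [-1.5, -0.8, 6.1]
width: 0.231
time: 13.5
tool_pos: [0.5398, 0.2963, 0.0126]
ee_rot: [[0.003, 0.849, 0.528], [0.002, 0.528, -0.849], [-1.0, 0.004, -0.0]]
ft_force: [1.2, 0.5, -1.8]
width: 0.228
```

View pics/c14.png

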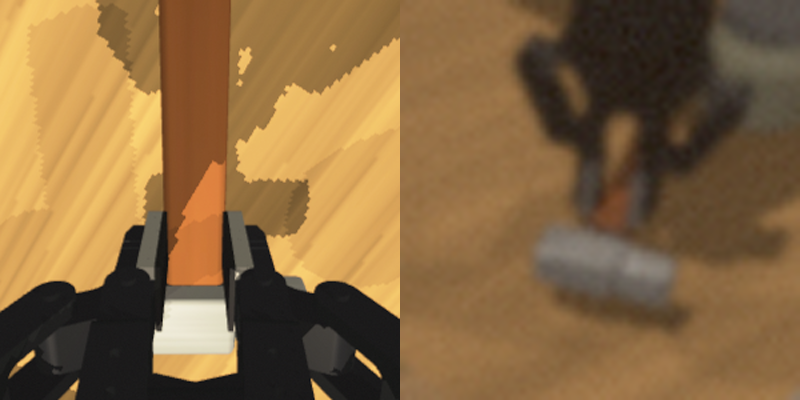

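Run:
```python
from h import *
plan([.5686,.0738,.08],87.6)
```

```text
t 13.6 yaw0 31.91 shift [-7.0, -9.16, 20.42] turn -55.68504367430154 q [-43.0, 27.0, 13.0, 97.0, -7.0, 57.0, 4.0]
```

```bash
python3 -m handwheel '[[-3,0,0,0,1],[-6,-1,2,-6,1],[-7,-2,4.5,-14,1],[-7,-3.5,8,-22,1],[-7,-5,11.5,-30,1],[-7,-6.5,15,-38,1],[-7,-8,18,-46,1],[-7,-9,20,-52,1],[-7,-9.16,20.4,-55.7,1],[-7,-9.16,20.4,-55.7,1],[-7,-9.16,20.4,-55.7,1],[-7,-9.16,20.4,-55.7,1]]'
python3 - <<'E'
from h import *
im=snap('wrist','w13')
plan([.5686,.0738,.08],87.6)
cv2.imwrite("pics/c15.png",cv2.resize(im["pixels"][0:400,100:460],None,fx=1.5,fy=1.5,interpolation=cv2.INTER_CUBIC))
E
```

```text
time: 14.8
tool_pos: [0.568, 0.0749, 0.0796]
ee_rot: [[-0.001, 0.042, 0.999], [0.0, 0.999, -0.042], [-1.0, 0.0, -0.001]]
ft_force: [0.1, -0.6, -2.5]
width: 0.229
t 14.85 yaw0 87.62 shift [-0.03, -0.11, 0.05] turn 0.021547304852020943 q [-21.0, 18.0, 10.0, 100.0, -4.0, 62.0, 78.0]
```

View pics/c15.png

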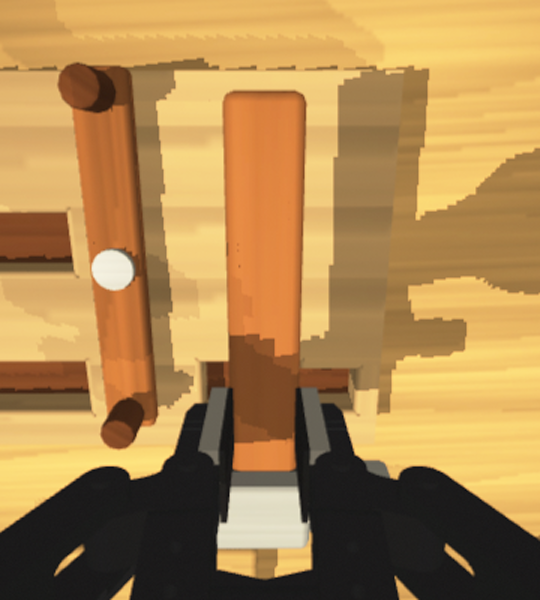

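Run:
```python
from h import *
im=np.load("pics/w13.npz")
c=lambda u,v:((u+.5)/1.5-.5+100,(v+.5)/1.5-.5)
for z in(.115,.121): 
  print([pt(im,*c(*p),z).round(4).tolist() for p in((224,92),(306,92),(232,470),(297,470))])
th=np.radians(-2.4);R=np.array([[np.cos(th),-np.sin(th)],[np.sin(th),np.cos(th)]])
for x,y in((-95,-11),(-95,11),(26,-11),(26,11)): print(np.array([.568,.0749])+R@[x/1e3,y/1e3])
# head part of cutout
for u,v in((203,362),(355,370),(203,395)): print(pt(im,*c(u,v),.026))
for u,v in((203,362),(355,370)): print(R.T@(pt(im,*c(u,v),.026)[:2]-[.5457,.0047]))
```

```text
[[0.4736, 0.0676, 0.115], [0.4746, 0.0895, 0.115], [0.5929, 0.0622, 0.115], [0.5938, 0.0845, 0.115]]
[[0.4742, 0.068, 0.121], [0.4751, 0.089, 0.121], [0.5885, 0.0628, 0.121], [0.5894, 0.0842, 0.121]]
[0.4726227  0.06788784]
[0.47354396 0.08986854]
[0.59351656 0.06282088]
[0.59443783 0.08480158]
[0.59168988 0.04186498 0.026     ]
[0.59952536 0.11984189 0.026     ]
[0.61056656 0.04031604 0.026     ]
[0.04439323 0.03905824]
[0.0489565  0.11729487]
```

```bash
python3 -m handwheel '[[2,-0.1,0.05,0,1],[4,-0.1,0.05,0,1],[6,-0.1,0.05,0,1],[6.8,-0.1,0.05,0,1],[6.8,-0.1,0.05,0,1],[6.8,-0.1,0.05,0,1]]'
python3 - <<'E'
from h import *
im=snap('wrist','w14');s=snap('scene','s14')
plan([.5686,.0738,.0],87.6)
cv2.imwrite("pics/c16.png",np.hstack([cv2.resize(im["pixels"][0:400,100:460],(450,500),interpolation=cv2.INTER_CUBIC),cv2.resize(s["pixels"][170:260,230:320],(350,500))]))
E
```

```text
time: 15.45
tool_pos: [0.5694, 0.0732, 0.0128]
ee_rot: [[0.001, 0.042, 0.999], [0.0, 0.999, -0.042], [-1.0, 0.0, 0.001]]
ft_force: [-0.5, -0.2, -1.6]
width: 0.231
t 15.55 yaw0 87.61 shift [1.32, 0.06, -0.11] turn 0.006046374081279282 q [-20.0, 22.0, 10.0, 103.0, -5.0, 55.0, 79.0]
```

View pics/c16.png

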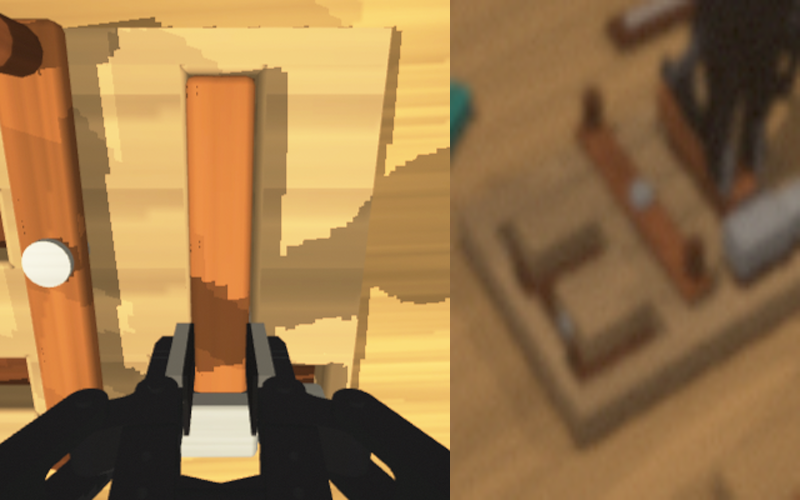

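```bash
python3 -m handwheel '[[0.2,0.1,-0.05,0,1],[0.5,0.1,-0.05,0,1],[0.8,0.1,-0.05,0,1],[1.1,0.1,-0.05,0,1],[1.1,0.1,-0.05,0,1]]'
python3 -m handwheel '[[0.2,0,0,0,1],[0.4,0,0,0,1],[0.4,0,0,0,1]]'
```

```text
time: 16.05
tool_pos: [0.568, 0.0738, 0.0005]
ee_rot: [[-0.001, 0.042, 0.999], [-0.0, 0.999, -0.042], [-1.0, -0.0, -0.001]]
ft_force: [-0.3, 0.4, -3.3]
width: 0.228
time: 16.35
tool_pos: [0.5683, 0.0739, -0.0032]
ee_rot: [[-0.0, 0.042, 0.999], [0.0, 0.999, -0.042], [-1.0, 0.0, -0.0]]
ft_force: [0.4, 0.6, -2.1]
width: 0.226
```

```bash
python3 -m handwheel '[[0.1,0,0,0,1],[0.3,0,0,0,1],[0.3,0,0,0,1]]'
python3 - <<'E'
from h import *
im=snap('wrist','w15')
cv2.imwrite("pics/c17.png",cv2.resize(im["pixels"][0:400,100:460],None,fx=1.5,fy=1.5,interpolation=cv2.INTER_CUBIC))
E
```

```text
time: 16.65
tool_pos: [0.569, 0.0745, -0.0055]
ee_rot: [[0.001, 0.041, 0.999], [0.001, 0.999, -0.041], [-1.0, 0.001, 0.001]]
ft_force: [0.6, 1.8, 0.2]
width: 0.228
```

View pics/c17.png

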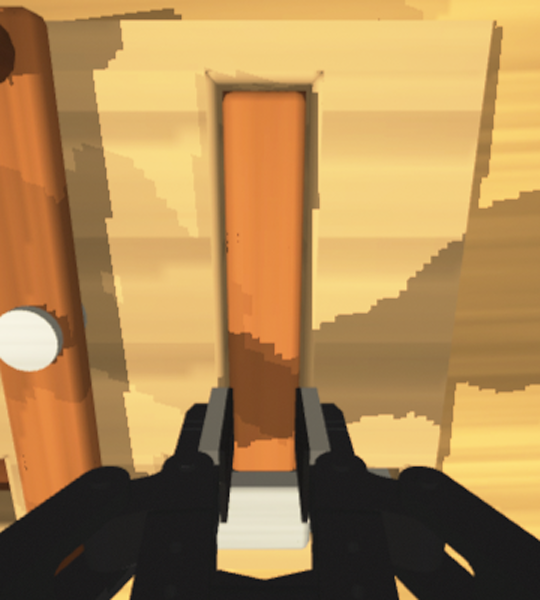

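```bash
python3 -m handwheel '[[-0.1,0,0,0,3],[-0.1,0,0,0,4],[-0.2,0,0,0,4.5],[-0.2,0,0,0,4.5],[-3,0,0,0,4.5],[-6,0,0,0,3],[-7,0,0.6,0,1],[-7,0,1.2,0,0],[-7,0,1.2,0,0],[-7,0,1.2,0,0],[-7,0,1.2,0,0]]' 30
python3 - <<'E'
from h import *
im=snap('wrist','w16');s=snap('scene','s16')
plan([.5806,.0733,.0],87.6)
cv2.imwrite("pics/c18.png",np.hstack([cv2.resize(im["pixels"][0:400,100:460],(450,500),interpolation=cv2.INTER_CUBIC),cv2.resize(s["pixels"][170:260,230:320],(350,500))]))
E
```

```text
time: 17.8
tool_pos: [0.5796, 0.0732, 0.0627]
ee_rot: [[-0.002, 0.042, 0.999], [-0.0, 0.999, -0.042], [-1.0, -0.001, -0.002]]
ft_force: [-0.8, 0.1, -0.3]
width: 0.002
t 17.9 yaw0 87.61 shift [6.32, 0.0, 0.09] turn 0.01414240280612944 q [-20.0, 20.0, 11.0, 99.0, -4.0, 61.0, 79.0]
```

View pics/c18.png

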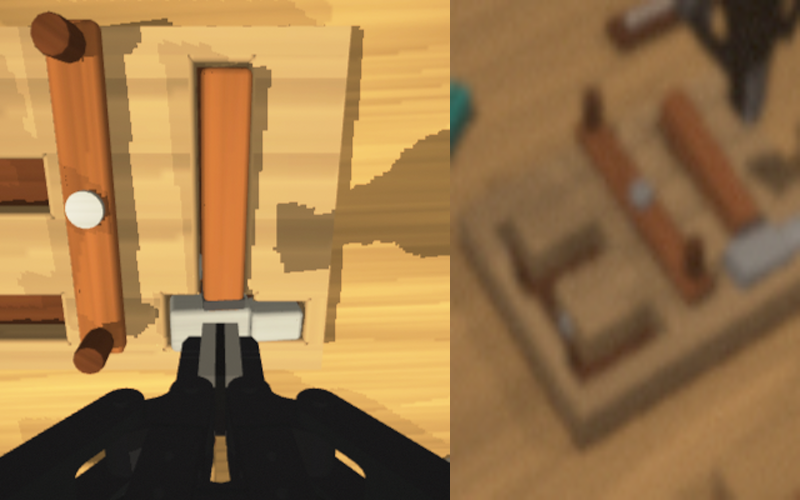

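```bash
python3 -m handwheel '[[3,0,0,0,0],[5,0,0,0,0],[5.6,0,0,0,0],[6,0,0,0,0],[6.4,0,0,0,0],[6.4,0,0,0,0]]'
python3 -m handwheel '[[0.3,0,0,0,0],[0.5,0,0,0,0],[0.5,0,0,0,0]]'
```

```text
time: 18.5
tool_pos: [0.5808, 0.0735, 0.0005]
ee_rot: [[0.001, 0.042, 0.999], [0.0, 0.999, -0.042], [-1.0, 0.0, 0.001]]
ft_force: [0.9, 0.2, 0.5]
width: -0.002
time: 18.8
tool_pos: [0.5812, 0.0734, -0.004]
ee_rot: [[0.002, 0.042, 0.999], [0.0, 0.999, -0.042], [-1.0, 0.001, 0.002]]
ft_force: [0.7, -0.6, 0.9]
width: -0.001
```

```bash
python3 -m handwheel '[[0.2,0,0,0,0],[0.4,0,0,0,0],[0.4,0,0,0,0]]'
python3 -m handwheel '[[0.2,0,0,0,0],[0.4,0,0,0,0],[0.4,0,0,0,0]]'
```

```text
time: 19.1
tool_pos: [0.5807, 0.0732, -0.0087]
ee_rot: [[0.001, 0.042, 0.999], [0.0, 0.999, -0.042], [-1.0, 0.0, 0.001]]
ft_force: [1.1, -0.3, 0.8]
width: 0.001
time: 19.4
tool_pos: [0.5808, 0.0734, -0.0097]
ee_rot: [[0.0, 0.042, 0.999], [0.001, 0.999, -0.042], [-1.0, 0.001, 0.0]]
ft_force: [-15.5, -3.3, 36.8]
width: -0.001
```

Run:
```python
from h import *
im=snap('wrist','w17');s=snap('scene','s17')
cv2.imwrite("pics/c19.png",np.hstack([cv2.resize(im["pixels"][0:400,100:460],(450,500),interpolation=cv2.INTER_CUBIC),cv2.resize(s["pixels"][170:260,230:320],(350,500))]))
```

```text
(no output)
```

View pics/c19.png

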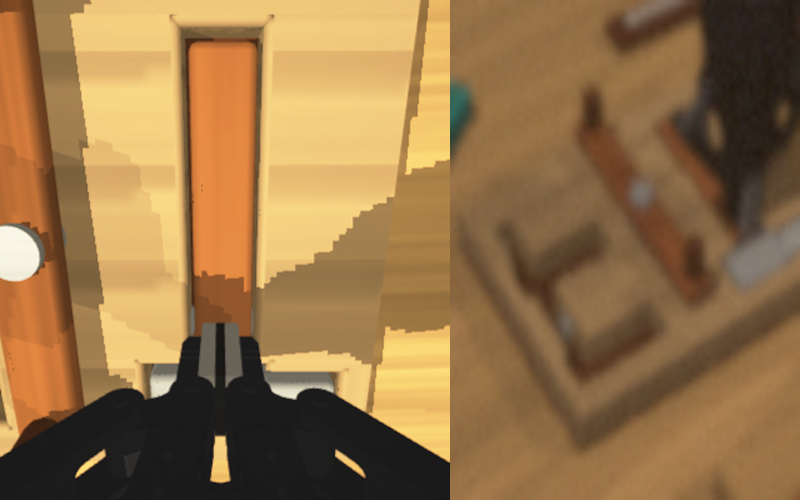

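```bash
python3 -m handwheel '[[-1,0,0,0,0],[-4,0,-1,0,1],[-8,0,-3,0,3],[-12,0,-5,0,5],[-14,0,-6,0,8],[-14,0,-6,0,8]]'
python3 - <<'E'
from h import *
im=snap('wrist','w18');s=snap('scene','s18')
cv2.imwrite("pics/c20.png",cv2.resize(im["pixels"][20:300,150:420],None,fx=2.1,fy=2.1,interpolation=cv2.INTER_CUBIC))
E
```

```text
time: 20.1
tool_pos: [0.5215, 0.0767, 0.1305]
ee_rot: [[0.005, 0.041, 0.999], [0.002, 0.999, -0.041], [-1.0, 0.002, 0.005]]
ft_force: [0.4, -0.4, -0.6]
width: 0.792
```

View pics/c20.png

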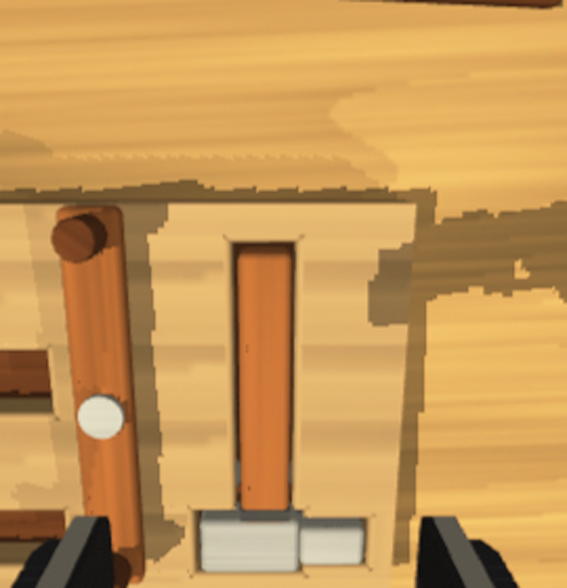

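Run:
```python
from h import *
im=np.load("pics/w18.npz")
c=lambda u,v:((u+.5)/2.1-.5+150,(v+.5)/2.1-.5+20)
th=np.radians(-2.4);R=np.array([[np.cos(th),-np.sin(th)],[np.sin(th),np.cos(th)]])
for z in(.0275,.036):
  for n,p in(("hl",(238,248)),("hr",(294,248)),("headL",(201,571)),("headjoin",(298,571)),("peenR",(363,562)),("joint",(240,510))):
    q=R.T@(pt(im,*c(*p),z)[:2]-[.5457,.0047])*1e3-[20,70]; print(z,n,q.round(1))
cv2.imwrite("pics/c21.png",cv2.resize(im["pixels"][240:310,230:340],None,fx=7,fy=7,interpolation=cv2.INTER_CUBIC))
```

```text
0.0275 hl [-94.2 -10.4]
0.0275 hr [-94.2  12. ]
0.0275 headL [ 55.3 -29.6]
0.0275 headjoin [55.4 15.9]
0.0275 peenR [50.5 46.2]
0.0275 joint [ 23.2 -11. ]
0.036 hl [-95.2 -10.1]
0.036 hr [-95.2  11.7]
0.036 headL [ 49.8 -28.8]
0.036 headjoin [49.8 15.4]
0.036 peenR [45.1 44.8]
0.036 joint [ 18.7 -10.6]
```

View pics/c21.png

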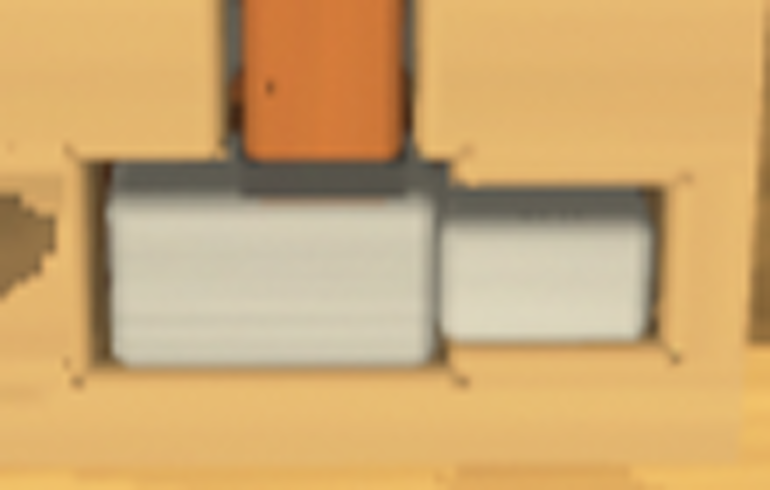

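Hammer measures home: at z = 27.5 mm (1.5 mm proud) its length and corners fit within about 1 mm. Next, the clamp.

Run:
```python
from h import *
plan([.4716,-.3141,.15],76.4)
```

```text
t 20.2 yaw0 87.62 shift [-2.32, -39.19, -3.28] turn 11.22160712989222 q [-23.0, 9.0, 10.0, 104.0, -2.0, 67.0, 76.0]
```

```bash
python3 -m handwheel '[[-1,-3,-0.5,1,8],[-2,-7,-1,3,8],[-2.3,-11,-1.5,5,8],[-2.3,-15,-2,7,8],[-2.3,-19,-2.5,9,7],[-2.3,-23,-2.5,11.2,6],[-2.3,-27,-3,11.2,5],[-2.3,-31,-3.3,11.2,4.5],[-2.3,-35,-3.3,11.2,4.5],[-2.3,-38,-3.3,11.2,4.5],[-2.3,-39.2,-3.3,11.2,4.5],[-2.3,-39.2,-3.3,11.2,4.5]]'
python3 -m handwheel '[[0,0,0,0,4.5],[0,0,0,0,4.5]]'
python3 - <<'E'
from h import *
im=snap('wrist','w19')
cv2.imwrite("pics/c22.png",cv2.resize(im["pixels"][50:350,130:430],None,fx=2,fy=2,interpolation=cv2.INTER_CUBIC))
E
```

```text
time: 21.4
tool_pos: [0.4702, -0.3158, 0.1486]
ee_rot: [[-0.003, 0.238, 0.971], [-0.0, 0.971, -0.238], [-1.0, -0.001, -0.003]]
ft_force: [-0.8, 0.6, 0.9]
width: 0.525
time: 21.6
tool_pos: [0.4717, -0.3125, 0.1496]
ee_rot: [[-0.0, 0.233, 0.973], [0.001, 0.973, -0.233], [-1.0, 0.001, -0.001]]
ft_force: [-0.2, 0.7, -0.2]
width: 0.53
```

View pics/c22.png

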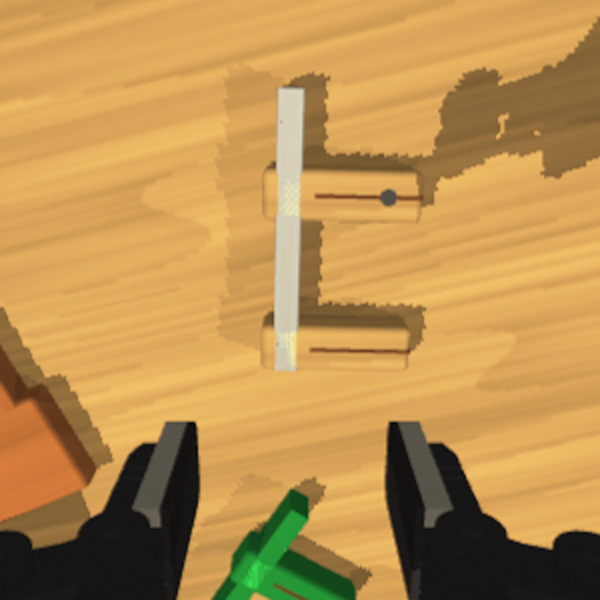

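Run:
```python
from h import *
im=np.load("pics/w19.npz")
c=lambda px:[((u+.5)/2-.5+130,(v+.5)/2-.5+50) for u,v in px]
loc=[(-85,-6),(-85,6),(50,-6),(50,6),(50,62),(-26,62),(-26,-12),(50,-12)]
px=c([(277,88),(304,88),(275,371),(297,371),(408,369),(420,222),(264,218),(262,369)])
for z in (.022,):
  th,R,t,e=fit(np.array(loc)/1e3,[pt(im,*p,z) for p in px]); print(th,t,e)
plan(list(t)+[-.018],th+90)
```

```text
-14.426143570917805 [ 0.47265091 -0.31552592] [[0.9, 0.1], [0.7, -0.0], [0.7, 0.3], [0.3, -0.6], [-1.7, -0.3], [-0.1, -0.4], [-0.5, 0.9], [-0.4, 0.0]]
t 21.65 yaw0 76.54 shift [16.78, -0.27, 0.16] turn 0.9644572292572491 q [4.0, 14.0, 29.0, 98.0, -7.0, 70.0, 112.0]
```

```bash
python3 -m handwheel '[[4,-0.25,0.15,1,4.5],[8,-0.25,0.15,1,4.5],[12,-0.25,0.15,1,4.5],[14.5,-0.25,0.15,1,4.5],[16,-0.25,0.15,1,4.5],[17,-0.25,0.15,1,4.5],[17.4,-0.25,0.15,1,4.5],[17.4,-0.25,0.15,1,4.5]]'
python3 - <<'E'
from h import *
im=snap('wrist','w20')
cv2.imwrite("pics/c23.png",cv2.resize(im["pixels"][100:400,130:430],None,fx=2,fy=2,interpolation=cv2.INTER_CUBIC))
E
```

```text
time: 22.45
tool_pos: [0.4725, -0.3173, -0.0234]
ee_rot: [[0.001, 0.252, 0.968], [-0.0, 0.968, -0.252], [-1.0, 0.0, 0.001]]
ft_force: [1.7, 0.1, -0.4]
width: 0.525
```

View pics/c23.png

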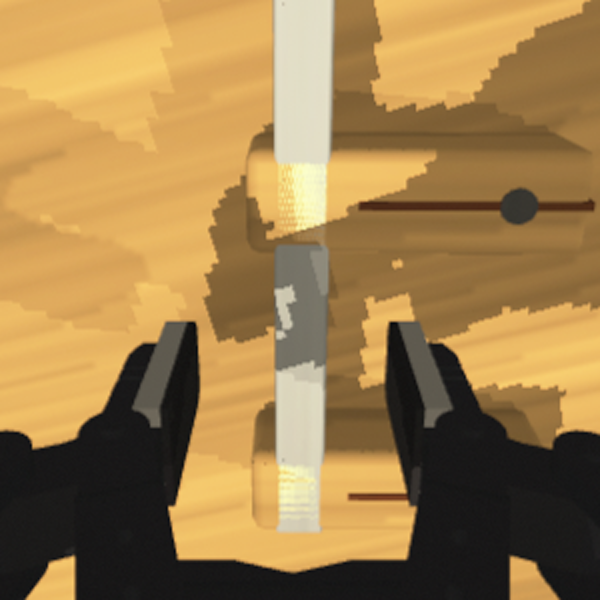

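Run:
```python
from h import *
im=np.load("pics/w20.npz")
u=np.array([.968,-.252]);t=np.array([.4725,-.3155])
for d in(-.011,0,.011,.026): print(d,[(proj(im,[*(t+u*d),z])-[130,100]).round(0)*2 for z in(.012,.022)])
```

```text
-0.011 [array([300., 296.]), array([300., 316.])]
0 [array([300., 338.]), array([300., 358.])]
0.011 [array([300., 376.]), array([300., 400.])]
0.026 [array([300., 426.]), array([300., 452.])]
```

```bash
python3 -m handwheel '[[0,0.2,0,0,4.5],[0,0.2,0,0,2.5],[0,0.2,0,0,0.5],[0,0.2,0,0,0.5],[0,0.2,0,0,0.5],[0,0.2,0,0,0.5],[0,0.2,0,0,0.5],[0,0.2,0,0,0.5],[0,0.2,0,0,0.5]]' 90
python3 -m handwheel '[[-1,0,0,0,0.5],[-3,0,0,0,0.5],[-3,0,0,0,0.5]]'
python3 - <<'E'
from h import *
im=snap('wrist','w21');s=snap('scene','s21')
cv2.imwrite("pics/c24.png",np.hstack([cv2.resize(im["pixels"][100:400,130:430],(450,450),interpolation=cv2.INTER_CUBIC),cv2.resize(s["pixels"][200:270,140:210],(350,450),interpolation=cv2.INTER_CUBIC)]))
E
```

```text
time: 23.4
tool_pos: [0.4728, -0.3154, -0.0232]
ee_rot: [[0.001, 0.252, 0.968], [0.0, 0.968, -0.252], [-1.0, 0.0, 0.001]]
ft_force: [-2.2, 1.6, 6.3]
width: 0.099
time: 23.7
tool_pos: [0.4739, -0.3163, 0.0086]
ee_rot: [[0.003, 0.252, 0.968], [-0.002, 0.968, -0.252], [-1.0, -0.001, 0.004]]
ft_force: [-0.0, -0.7, -1.3]
width: 0.101
```

View pics/c24.png

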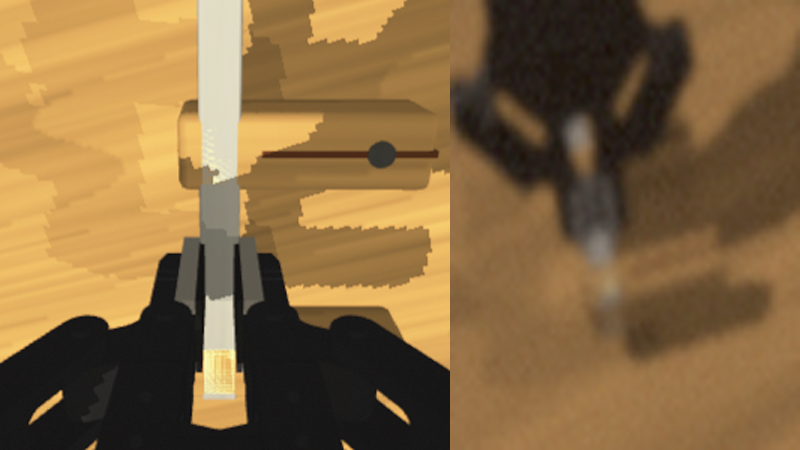

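Run:
```python
from h import *
plan([.5621,-.0820,.08],87.6)
```

```text
t 23.8 yaw0 75.41 shift [-7.37, 24.82, 2.78] turn -12.185712726401505 q [6.0, 24.0, 27.0, 105.0, -13.0, 54.0, 115.0]
```

```bash
python3 -m handwheel '[[-3,0,0,0,0.5],[-6,2,0.3,-1,0.5],[-7.4,5,0.6,-3,0.5],[-7.4,9,1,-5,0.5],[-7.4,13,1.4,-7,0.5],[-7.4,17,1.9,-9,0.5],[-7.4,21,2.3,-11,0.5],[-7.4,23.5,2.6,-12.2,0.5],[-7.4,24.8,2.8,-12.2,0.5],[-7.4,24.8,2.8,-12.2,0.5],[-7.4,24.8,2.8,-12.2,0.5],[-7.4,24.8,2.8,-12.2,0.5]]'
python3 - <<'E'
from h import *
im=snap('wrist','w22')
plan([.5621,-.0820,.08],87.6)
cv2.imwrite("pics/c25.png",cv2.resize(im["pixels"][0:400,100:460],None,fx=1.5,fy=1.5,interpolation=cv2.INTER_CUBIC))
E
```

```text
time: 25.0
tool_pos: [0.5615, -0.0847, 0.08]
ee_rot: [[-0.0, 0.045, 0.999], [-0.001, 0.999, -0.045], [-1.0, -0.001, -0.0]]
ft_force: [0.6, 0.6, -1.8]
width: 0.108
t 25.05 yaw0 87.43 shift [0.01, 0.25, 0.04] turn -0.17168603268783045 q [-13.0, 17.0, 20.0, 101.0, -7.0, 62.0, 97.0]
```

View pics/c25.png

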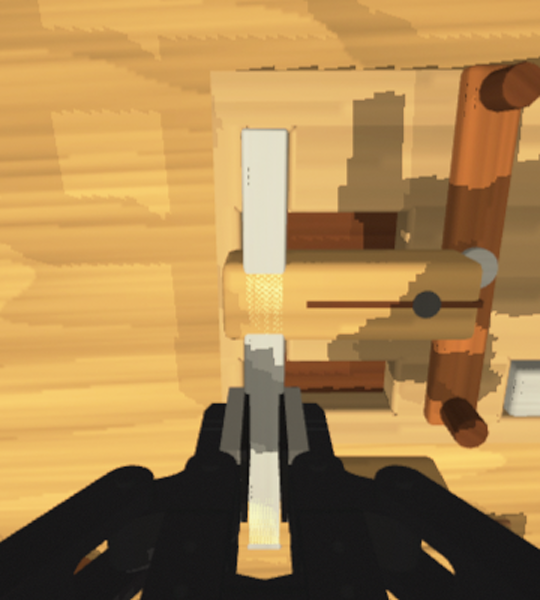

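Run:
```python
from h import *
im=np.load("pics/w22.npz")
c=lambda u,v:((u+.5)/1.5-.5+100,(v+.5)/1.5-.5)
th=np.radians(-2.4);R=np.array([[np.cos(th),-np.sin(th)],[np.sin(th),np.cos(th)]])
th2=np.radians(-2.6);R2=np.array([[np.cos(th2),-np.sin(th2)],[np.sin(th2),np.cos(th2)]])
print("clamp local to tool (mm), top z .125")
for n,p in(("-85,-6",(242,129)),("-85,6",(288,129)),("-26,62",(483,338)),("-26,-12",(224,338)),("50,-6",(249,549)),("50,6",(281,549))):
  for z in(.120,.125): print(n,z,(R2.T@(pt(im,*c(*p),z)[:2]-[.5615,-.0847])*1e3).round(1),end=' ')
  print()
print("cutout tray coords")
for n,p in(("-32,-22",(403,212)),("44,-22",(390,361)),("72,-22",(396,410)),("deck corner -92,-112",(212,71))): print(n,(R.T@(pt(im,*c(*p),.026)[:2]-[.5457,.0047])*1e3).round(1))
```

```text
clamp local to tool (mm), top z .125
-85,-6 0.12 [-84.7  -6.5] -85,-6 0.125 [-84.5  -6.3] 
-85,6 0.12 [-84.6   5.7] -85,6 0.125 [-84.5   5.5] 
-26,62 0.12 [-25.3  65.5] -26,62 0.125 [-27.2  63.2] 
-26,-12 0.12 [-25.3 -12.8] -26,-12 0.125 [-27.2 -12.4] 
50,-6 0.12 [55.  -6.1] 50,-6 0.125 [50.2 -5.9] 
50,6 0.12 [55.   5.2] 50,6 0.125 [50.2  5. ] 
cutout tray coords
-32,-22 [-31.2 -24.7]
44,-22 [ 44.4 -24.9]
72,-22 [ 72.9 -19.6]
deck corner -92,-112 [ -91.  -111.3]
```

```bash
python3 -m handwheel '[[2,0.2,0.05,-0.2,0.5],[4,0.2,0.05,-0.2,0.5],[6,0.2,0.05,-0.2,0.5],[7,0.2,0.05,-0.2,0.5],[7,0.2,0.05,-0.2,0.5],[7,0.2,0.05,-0.2,0.5]]'
python3 - <<'E'
from h import *
im=snap('wrist','w23')
plan([.5623,-.0820,-.006],87.6)
cv2.imwrite("pics/c26.png",cv2.resize(im["pixels"][0:400,100:460],None,fx=1.5,fy=1.5,interpolation=cv2.INTER_CUBIC))
E
```

```text
time: 25.65
tool_pos: [0.563, -0.0809, 0.0108]
ee_rot: [[0.001, 0.039, 0.999], [-0.0, 0.999, -0.039], [-1.0, -0.0, 0.001]]
ft_force: [-0.1, 0.1, -1.5]
width: 0.102
t 25.7 yaw0 87.77 shift [1.71, -0.13, -0.11] turn 0.17390680541348047 q [-12.0, 23.0, 19.0, 104.0, -9.0, 54.0, 98.0]
```

View pics/c26.png

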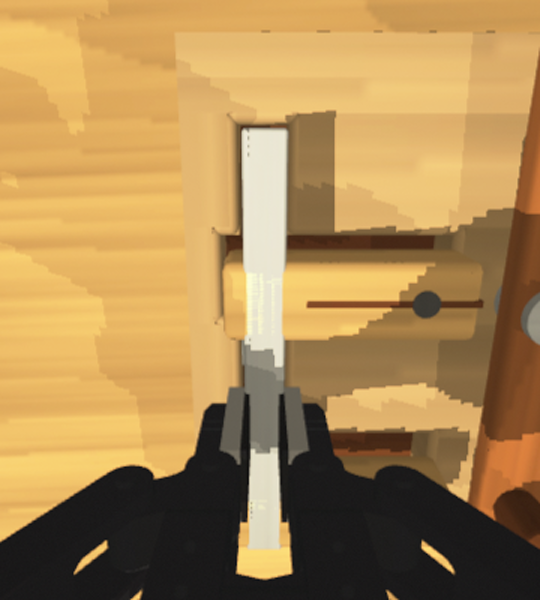

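```bash
python3 -m handwheel '[[0.2,-0.1,-0.05,0,0.5],[0.5,-0.1,-0.05,0,0.5],[0.9,-0.1,-0.05,0,0.5],[1.2,-0.1,-0.05,0,0.5],[1.2,-0.1,-0.05,0,0.5]]'
python3 -m handwheel '[[0.2,0,0,0,0.5],[0.4,0,0,0,0.5],[0.4,0,0,0,0.5]]'
```

```text
time: 26.2
tool_pos: [0.5617, -0.0812, -0.0025]
ee_rot: [[-0.001, 0.038, 0.999], [0.0, 0.999, -0.038], [-1.0, 0.0, -0.001]]
ft_force: [-0.1, 0.2, -2.8]
width: 0.105
time: 26.5
tool_pos: [0.562, -0.0813, -0.0062]
ee_rot: [[-0.0, 0.038, 0.999], [0.0, 0.999, -0.038], [-1.0, 0.0, -0.0]]
ft_force: [-1.2, -0.2, -1.5]
width: 0.106
```

```bash
python3 -m handwheel '[[0.1,0,0,0,0.5],[0.3,0,0,0,0.5],[0.3,0,0,0,0.5]]'
python3 - <<'E'
from h import *
im=snap('wrist','w24')
cv2.imwrite("pics/c27.png",cv2.resize(im["pixels"][0:400,100:460],None,fx=1.5,fy=1.5,interpolation=cv2.INTER_CUBIC))
E
```

```text
time: 26.8
tool_pos: [0.5623, -0.0813, -0.0089]
ee_rot: [[0.0, 0.038, 0.999], [0.0, 0.999, -0.038], [-1.0, 0.0, 0.0]]
ft_force: [-0.7, -0.0, -1.8]
width: 0.111
```

View pics/c27.png

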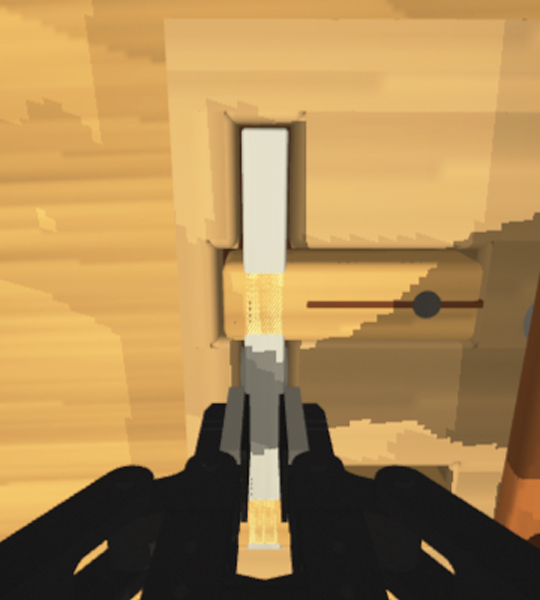

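```bash
python3 -m handwheel '[[0,0,0,0,2],[-0.1,0,0,0,3],[-0.2,0,0,0,4],[-0.2,0,0,0,4],[-3,0,0,0,4],[-6,0,0,0,3],[-7,0,-0.4,0,1],[-7,0,-0.6,0,0],[-7,0,-0.6,0,0],[-7,0,-0.6,0,0],[-7,0,-0.6,0,0]]' 30
python3 - <<'E'
from h import *
im=snap('wrist','w25')
plan([.5561,-.0817,0.0],87.6)
cv2.imwrite("pics/c28.png",cv2.resize(im["pixels"][0:400,100:460],None,fx=1.5,fy=1.5,interpolation=cv2.INTER_CUBIC))
E
```

```text
time: 27.95
tool_pos: [0.5555, -0.081, 0.06]
ee_rot: [[-0.002, 0.038, 0.999], [-0.0, 0.999, -0.038], [-1.0, -0.0, -0.002]]
ft_force: [0.7, 1.0, 0.1]
width: 0.002
t 28.0 yaw0 87.81 shift [6.02, -0.06, 0.06] turn 0.21147389202536715 q [-13.0, 18.0, 20.0, 103.0, -7.0, 60.0, 97.0]
```

View pics/c28.png

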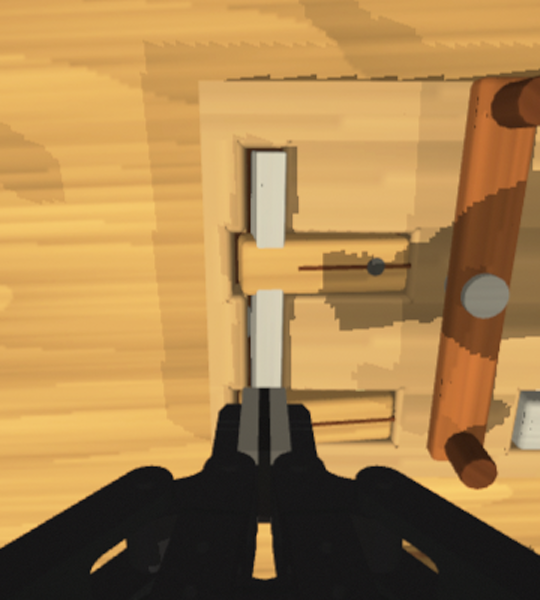

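```bash
python3 -m handwheel '[[3,-0.05,0,0,0],[5,-0.05,0,0,0],[5.6,-0.05,0,0,0],[6,-0.05,0,0,0],[6,-0.05,0,0,0]]'
python3 -m handwheel '[[0.2,0,0,0,0],[0.4,0,0,0,0],[0.4,0,0,0,0]]'
python3 -m handwheel '[[0.1,0,0,0,0],[0.3,0,0,0,0],[0.3,0,0,0,0]]'
```

```text
time: 28.5
tool_pos: [0.5563, -0.0816, 0.0012]
ee_rot: [[0.0, 0.038, 0.999], [-0.0, 0.999, -0.038], [-1.0, -0.0, 0.0]]
ft_force: [0.2, 0.5, -0.4]
width: -0.003
time: 28.8
tool_pos: [0.5572, -0.0818, -0.0018]
ee_rot: [[0.002, 0.038, 0.999], [-0.0, 0.999, -0.038], [-1.0, 0.0, 0.002]]
ft_force: [-0.0, 0.1, 3.4]
width: 0.003
time: 29.1
tool_pos: [0.5569, -0.0818, -0.0052]
ee_rot: [[0.002, 0.038, 0.999], [0.0, 0.999, -0.038], [-1.0, 0.0, 0.002]]
ft_force: [0.4, -0.0, 0.9]
width: -0.0
```

```bash
python3 -m handwheel '[[0.1,0,0,0,0],[0.3,0,0,0,0],[0.3,0,0,0,0]]'
python3 -m handwheel '[[0.1,0,0,0,0],[0.15,0,0,0,0],[0.15,0,0,0,0]]'
```

```text
time: 29.4
tool_pos: [0.5561, -0.0816, -0.0089]
ee_rot: [[0.0, 0.038, 0.999], [0.0, 0.999, -0.038], [-1.0, 0.0, 0.0]]
ft_force: [0.3, -0.2, 0.7]
width: -0.001
time: 29.7
tool_pos: [0.5562, -0.0815, -0.0096]
ee_rot: [[0.0, 0.038, 0.999], [0.0, 0.999, -0.038], [-1.0, 0.0, 0.0]]
ft_force: [-4.4, 0.1, 12.2]
width: -0.002
```

```bash
python3 -m handwheel '[[-1,0,0,0,0],[-5,1,-1,0,1],[-10,3,-3,0,3],[-15,6,-5,0,4],[-19,9,-6,0,5],[-20,10,-6,0,5],[-20,10,-6,0,5],[-20,10,-6,0,5]]'
python3 - <<'E'
from h import *
im=snap('wrist','w26')
plan([.6079,.0065,.1],87.6)
cv2.imwrite("pics/c29.png",cv2.resize(im["pixels"][60:290,130:430],None,fx=2.6,fy=2.6,interpolation=cv2.INTER_CUBIC))
E
```

```text
time: 30.5
tool_pos: [0.5, 0.0208, 0.1899]
ee_rot: [[0.001, 0.037, 0.999], [0.0, 0.999, -0.037], [-1.0, 0.0, 0.001]]
ft_force: [-0.8, -0.6, -0.8]
width: 0.586
t 30.55 yaw0 87.79 shift [8.88, -0.93, 10.88] turn 0.18927518709892865 q [-24.0, 3.0, 17.0, 103.0, -1.0, 74.0, 81.0]
```

View pics/c29.png

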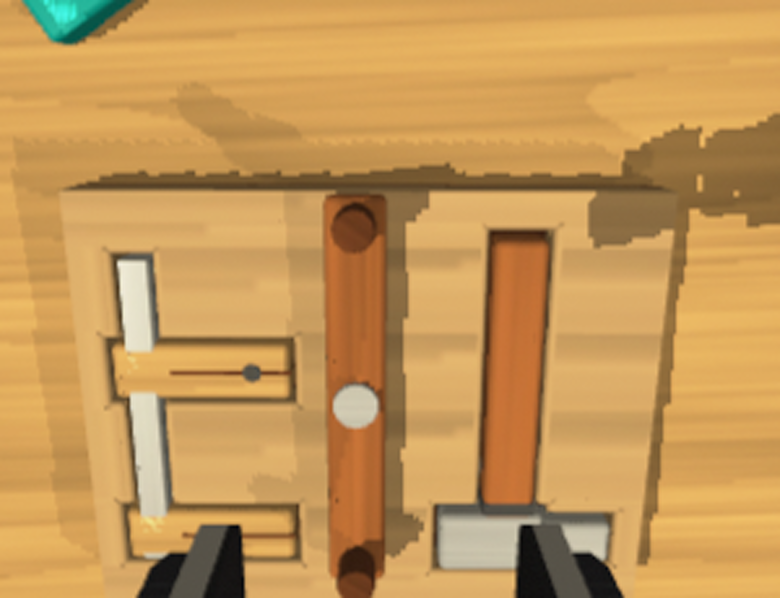

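Both tools look flush in their cutouts (clamp jaws at (200,370) and (215,530), hammer at (515,370)), and the bar is still lengthwise. Now gripping the knob again.

```bash
python3 -m handwheel '[[2,-0.3,3,0,5],[4,-0.6,6,0,5],[6,-0.9,9,0,5],[8,-0.9,10.9,0.2,5],[9,-0.9,10.9,0.2,5],[9,-0.9,10.9,0.2,5],[9,-0.9,10.9,0.2,5]]' 20
python3 - <<'E'
from h import *
im=snap('wrist','w27')
plan([.6079,.0065,.013],87.6)
print(proj(im,[.6079,.0065,.065]))
cv2.imwrite("pics/c30.png",im["pixels"])
E
```

```text
time: 31.25
tool_pos: [0.6078, 0.0068, 0.0994]
ee_rot: [[-0.001, 0.043, 0.999], [-0.0, 0.999, -0.043], [-1.0, -0.0, -0.001]]
ft_force: [-0.5, 0.4, 0.5]
width: 0.587
t 31.3 yaw0 87.57 shift [8.72, -0.05, -0.04] turn -0.0278844379179759 q [-20.0, 21.0, 18.0, 94.0, -7.0, 66.0, 88.0]
[276.61755605 219.62252544]
```

View pics/c30.png

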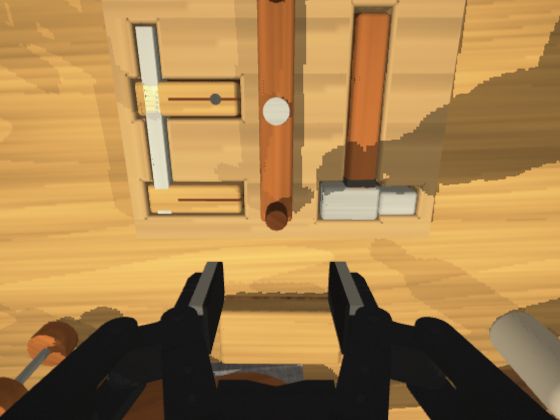

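```bash
python3 -m handwheel '[[4,0,0,0,5],[7,0,0,0,5],[8.5,0,0,0,5],[8.5,0,0,0,5],[8.5,0,0,0,2],[8.5,0,0,0,0.5],[8.5,0,0,0,0.5],[8.5,0,0,0,0.5],[8.5,0,0,0,0.5],[8.5,0,0,0,0.5],[8.5,0,0,0,0.5]]' 25
```

```text
time: 32.4
tool_pos: [0.6099, 0.0069, 0.0165]
ee_rot: [[0.003, 0.042, 0.999], [-0.0, 0.999, -0.042], [-1.0, 0.0, 0.003]]
ft_force: [-1.7, -1.7, 7.5]
width: 0.166
```

```bash
python3 -m handwheel '[[-0.2,-1.02,-0.07,8.2,0.5],[-0.2,-2.02,-0.29,16.4,0.5],[-0.2,-2.98,-0.65,24.6,0.5],[-0.2,-3.87,-1.14,32.8,0.5],[-0.2,-4.69,-1.75,41,0.5],[-0.2,-5.41,-2.48,49.2,0.5],[-0.2,-6.01,-3.28,57.4,0.5],[-0.2,-6.51,-4.2,65.6,0.5],[-0.2,-6.87,-5.15,73.8,0.5],[-0.2,-7.08,-6.15,82,0.5],[-0.2,-7.15,-7.15,90,0.5],[-0.2,-7.15,-7.15,90,0.5]]'
python3 -m handwheel '[[0,0,0,0,0.5],[0,0,0,0,0.5]]'
```

```text
time: 33.6
tool_pos: [0.5327, -0.0645, 0.0168]
ee_rot: [[-0.001, 0.999, -0.05], [-0.003, -0.05, -0.999], [-1.0, -0.0, 0.003]]
ft_force: [-2.3, -12.9, -4.6]
width: 0.169
time: 33.8
tool_pos: [0.5331, -0.0646, 0.0167]
ee_rot: [[-0.001, 0.999, -0.044], [-0.003, -0.044, -0.999], [-1.0, -0.001, 0.003]]
ft_force: [-2.4, -11.9, -2.3]
width: 0.168
```

```bash
python3 -m handwheel '[[0,-0.2,0,0,0.5],[0,-0.4,0,0,0.5],[0,-0.5,0,0,0.5],[0,-0.5,0,0,0.5]]'
```

```text
time: 34.2
tool_pos: [0.532, -0.0645, 0.0172]
ee_rot: [[0.007, 0.999, -0.044], [-0.005, -0.044, -0.999], [-1.0, 0.007, 0.004]]
ft_force: [16.6, -13.8, -20.5]
width: 0.168
```

```bash
python3 -m handwheel '[[0,0.4,-0.1,0,0.5],[0,0.4,-0.1,0,0.5],[0,0.4,-0.1,0,3],[0,0.4,-0.1,0,4.5],[0,0.4,-0.1,0,5],[0,0.4,-0.1,0,5],[-4,0.4,-0.1,0,5],[-9,0.4,-1,0,6],[-14,0,-3,0,8],[-19,-2,-5,0,8.5],[-20,-3,-6,0,8.5],[-20,-3,-6,0,8.5]]'
python3 - <<'E'
from h import *
im=snap('wrist','w28'); i=im["pixels"]
cv2.imwrite("pics/c31.png",cv2.resize(i[0:260,200:430],None,fx=2.3,fy=2.3,interpolation=cv2.INTER_CUBIC))
E
```

```text
time: 35.4
tool_pos: [0.5024, 0.0031, 0.22]
ee_rot: [[0.005, 0.999, -0.038], [0.004, -0.038, -0.999], [-1.0, 0.005, -0.004]]
ft_force: [-0.3, 0.2, -0.6]
width: 0.994
```

View pics/c31.png

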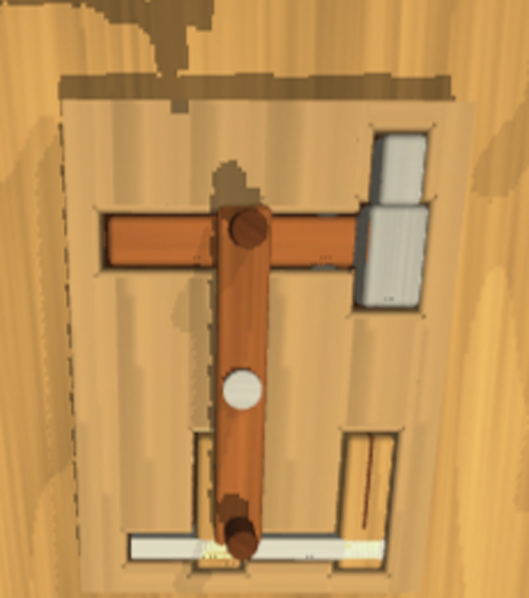

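Run:
```python
from h import *
im=np.load("pics/w28.npz")
c=lambda u,v:((u+.5)/2.3-.5+200,(v+.5)/2.3-.5)
a=pt(im,*c(248,227),.065);b=pt(im,*c(240,538),.065);d=a-b
print(a,b,np.degrees(np.arctan2(-d[0],d[1])))
# tray left edge and handle edge angles
l=pt(im,*c(62,100),.026)-pt(im,*c(82,592),.026); print("left edge",np.degrees(np.arctan2(-l[0],l[1])))
h=pt(im,*c(350,214),.0275)-pt(im,*c(110,213),.0275); print("handle",np.degrees(np.arctan2(h[1],h[0])))
g=pt(im,*c(383,541),.0275)-pt(im,*c(132,536),.0275); print("clampbar",np.degrees(np.arctan2(g[1],g[0])))
```

```text
[0.53822555 0.08154986 0.065     ] [ 0.53317927 -0.05889053  0.065     ] -2.057855784698604
left edge -2.3574248086166505
handle -2.4680623691396097
clampbar -3.598539174216291
```

Run:
```python
from h import *
s=snap('scene','s28')["pixels"];t=snap('top','t28')["pixels"]
d0=cv2.imread("pics/scene0.png")
cv2.imwrite("pics/c32.png",np.hstack([cv2.resize(t,(400,300)),cv2.resize(s,(400,300))]))
r=lambda a:cv2.absdiff(a[0],a[1]).max(2)
d=r((s,d0)); cv2.imwrite("pics/c33.png",cv2.resize(d*2,(560,420)))
```

```text
(no output)
```

View pics/c32.png

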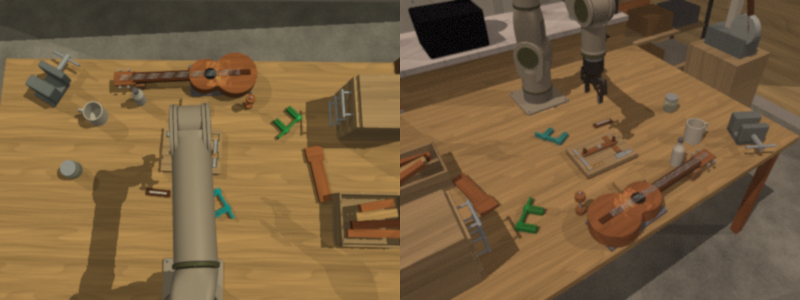

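View pics/c33.png

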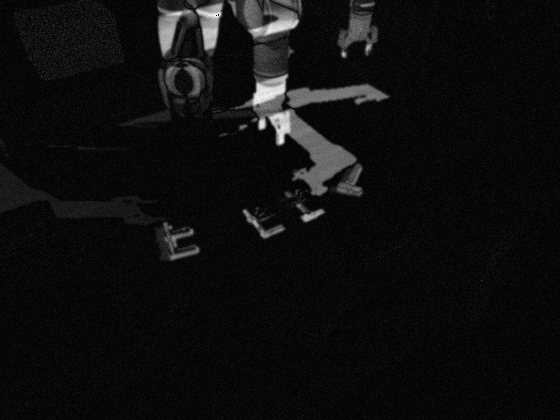

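The scene differences are only the arm and its shadow, the tray contents and the two tools' old places ((178,240) and (350,178)). No bystander moved, and the gripper is clear, so I'm handing in.

```bash
python3 -c "
from cell import robot
print(robot.finish_job())"
```

```text
the job is handed in; nothing more can be done
None
```

I swung the bar lengthwise, laid the hammer and the grey clamp in their cutouts, pressed both home, and swung the bar back to its stop. I handed the job in at about 35.5 s.

**Last checks:**
- **Hammer:** its corners fit a top face at 27.5 mm (1.5 mm proud) within about 3 mm, most within 1.5 mm.
- **Clamp:** a hard stop at the same tool height as the hammer shows it is down. In the picture it lies flush in its cutout.
- **Bar:** it reached its stop under about 17 N. Afterwards it measured −2.1° against −2.4° for the tray, so within about 0.3°, which is inside the measuring noise.
- **Other things:** comparing the first and last scene pictures, only the arm and its shadow, the tray contents and the two tools' old places changed.

**What disagreed:**
- The real fingertips sat roughly 30–37 mm short of the stated TCP. Two closes on the knob missed because of this, and I then worked with a measured offset.
- The wrist read 37 N at the end of the hammer press, more than the 5–10 N asked. It was through the fingertips and under the limits.
- I felt no force step while pressing the hammer, so its seating rests on the picture and the matching stop height. The clamp gave way at around 3 N before reaching the floor.
- Its bar measured −3.6° against the tray's −2.4° in the last picture, taken from two points on its edge. I put that down to measuring noise and did not recheck it.

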